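Fill the straw canisters and screw their lids on

ROBOT

A 6-joint arm with a two-finger parallel gripper is mounted at the origin on the work surface. World frame = base frame: x ahead of the robot, y to its left, z up, the work surface at z = 0. Lengths are in m, angles in degrees, forces in N, time in s.
With the tool pointing down it reaches from about 0.3 to 0.75 m from the base axis. Payload 8.5 kg.
Tool frame: the origin (TCP) lies midway between the tips of the shut fingers; the grasp point (between the pads) lies 19 mm behind it (env.tcp_to_grasp is the z of the grasp point in the tool frame, in m); z points along the fingers, y is the line along which they close (so a half turn about z gives the same grasp; the last joint's range is limited). The gripper opens to 85 mm and grips with 20 to 120 N. Pads are 22 mm wide; open, the fingers measure 114 mm over their backs; the gripper's body (76 mm by 85 mm) begins 54 mm behind the grasp point. The pads swing forward as they close: fully open they stand 13 mm farther back than shut.
Start: joints at [55.56, 21.807, 74.336, -0, 83.858, -12.336], TCP at [0.207, 0.51, 0.231] pointing down, gripper open.
Joint ranges: [-178.18, 178.18], [-50.72, 133.34], [12.68, 142.11], [-81.47, 261.47], [9.98, 163.14], [-165.26, 165.26]. Speed limits (degrees/s): [136.94, 136.94, 180, 180, 180, 180].

INTERFACE

Orientations are given as a 3x3 rotation matrix whose columns are the frame's x, y, z axes.
In Python, from rig import env, imaging, job, models gives the robot as it stands. The module is installed in compiled form; this text tells all that it offers.
- The arm moves only by the tool jog_arm, never from a script. Its argument "plan" is text: rows parted by semicolons, each of 7 numbers parted by spaces: the turn, a rotation vector about the tool's x, y, z in degrees, then the shift along the tool's x, y, z in cm, then the closure in counts, from 0 (fully open) to 255 (shut). In form: rx ry rz x y z claw; .... A call has 1 to 10 rows; each row shifts and turns the commanded pose from where the row before left it, along the tool's axes as they then stand; what a row does not reach is not made up. A row lasts 1/12 s, in which the tool goes at most 41.7 mm and 7.16 degrees, less where a joint would pass 70% of its speed; a pose out of reach is approached as far as the arm can. A call with a gripper value outside its range is refused whole. The fingers move at their own pace and stop on an object; "grip_force" is the grip in N (left out, the last holds). Time passes only in rows, so rows that do not move let the fingers close. It gives the time, the measured TCP pose, the force, the opening and the grip force at its end, in the units of the state.
- env.observe(): the state, without advancing time (a new reading comes with each control period).
- imaging.get_image(name): name is "scene" or "top"; returns a dict with "pixels" (480x640x3 uint8, red, green, blue), "depth" (480x640 float32, m along the optical axis (not along the pixel's ray), 0 where there is no reading), "fov_y" (degrees; the focal length in pixels is half the picture's height over the tangent of half this angle, whatever the lens; pixels are square), "cx", "cy" (the principal point, pixels), "world_from_camera" (4x4, takes a point from camera to world coordinates). Camera axes: x right, y down, z forward; pixel columns grow to the right and rows downward; lengths in m; the calibration is good to about 2 mm. A picture is of the moment at which its call begins.
- job.close_job(): hands the job in; it is judged then, once.
Trained networks look in the newest picture that a camera, given by its name, has taken for a name from the list of things; names that differ only in an ending like _2 or _b are one class to them, and where a whole thing is asked for, a point or a joint stands for the part that bears it (a point fixed in the world has none). Each returns a list of dicts, best first, with "confidence" (0 to 1); they miss things now and then, are a little off and sometimes report something else, mostly with a low value. They report only what shows in the picture. A call takes as long as a camera call. They do not tell look-alikes from the thing itself.
- models.outline_of(camera, query): "region" (480x640 bool, what is visible of it) and "bbox" ([centre column, centre row, width, height] in pixels, round what is visible of it).
- models.tip_of(camera, query): "at" ([column, row] in pixels: a listed point, or the origin of a listed thing).
The state is a dict: "time_s": time; "q": joint angles; "qvel": joint speeds; "joint_efforts": joint torques, N m; "position": TCP position; "tool_rot": TCP orientation; "ft_force": force on the tool from outside, world axes, zero at the start; "wrist_torque": the same for the moment, N m; "grip_width": finger opening in m; "gripper_force": force on a finger pad.
Only numpy, scipy, OpenCV 4.12 (cv2) and the standard library are available. Lean on these libraries where they do the work, as an engineer would, in place of code of your own. Each camera call takes 0.05 s, during which the arm holds its last target. There are 200 camera calls.

TASK

Get the steel straws ready to go out with the lunch tins: take every straw out of the caddy and stand the long ones in the tall canister and the short ones in the short canister, in the blue crate. Close each canister with one of the screw lids, finishing one lid before you set on the other: set it level on the neck, turn it back (anticlockwise) until it drops in at the thread start, then tighten it clockwise all the way to its stop. The canisters stay in their cells and the caddy stays standing; leave the lunch tins and the sanitiser bottle as they are.

Things in the scene. Friction and masses are not known exactly. Their poses are not given: they have to be found in the camera images.
- tall_canister: The tall open canister, for the long straws: square steel body 70 x 70 x 150 mm high, walls 3 mm, floor 5 mm; round threaded neck 26 mm high on its flat shoulder. Stands loose in one of the crate's two 74 mm square cells (either one), which keeps it from turning with the lid by more than a few degrees. Origin: centre of its underside; z up.
- tall_mouth (a point): Centre of the tall canister's mouth at its rim, 176 mm above its underside. Clear bore 42 mm; neck 48 mm across, 57 mm over the thread ridges. Four-start right-hand thread, 30 mm travel a turn: four ridges start every quarter turn at one height and run down clockwise (from above); where they start is not known. Needs under 1 N m; does not run back by itself.
- tall_neck_root (a point): Neck axis level with the tall canister's shoulder, 150 mm above its underside. A lid set on the neck at any angle rests with its lower edge 7 to 15 mm above this. Turned back it climbs 1 mm per 12 degrees to the thread starts (edge about 15 mm above), within a quarter turn, then can drop 7 mm. From there 80 to 110 degrees clockwise bring it to a solid stop, edge 2 mm above.
- short_canister: The short open canister, for the short straws: square steel body 70 x 70 x 112 mm high, walls 3 mm, floor 5 mm; round threaded neck 26 mm high on its flat shoulder. Stands loose in one of the crate's two 74 mm square cells (either one), which keeps it from turning with the lid by more than a few degrees. Origin: centre of its underside; z up.
- short_mouth (a point): Centre of the short canister's mouth at its rim, 138 mm above its underside. Clear bore 42 mm; neck 48 mm across, 57 mm over the thread ridges. Four-start right-hand thread, 30 mm travel a turn: four ridges start every quarter turn at one height and run down clockwise (from above); where they start is not known. Needs under 1 N m; does not run back by itself.
- short_neck_root (a point): Neck axis level with the short canister's shoulder, 112 mm above its underside. A lid set on the neck at any angle rests with its lower edge 7 to 15 mm above this. Turned back it climbs 1 mm per 12 degrees to the thread starts (edge about 15 mm above), within a quarter turn, then can drop 7 mm. From there 80 to 110 degrees clockwise bring it to a solid stop, edge 2 mm above.
- lid1: One of two alike loose screw lids, either fits either canister: black ribbed cap 67 mm across, 38 mm high, about 110 g, closed top with steel disc, open below (61 mm inside, 24 mm deep, four small lugs inside its lower edge). Starts closed side up on the counter. Origin: centre of its lower edge; z out of the top. On the neck: 2 mm play each way, 1.5 mm axial; the rim is tapered.
- lid2: One of two alike loose screw lids, either fits either canister: black ribbed cap 67 mm across, 38 mm high, about 110 g, closed top with steel disc, open below (61 mm inside, 24 mm deep, four small lugs inside its lower edge). Starts closed side up on the counter. Origin: centre of its lower edge; z out of the top. On the neck: 2 mm play each way, 1.5 mm axial; the rim is tapered.
- long1: Long steel drinking straw, not always there: a straight tube 12 mm across, 140 mm long. Starts standing loose in one of the caddy's compartments, sticking out 84 mm above its rim, and may lean by up to 15 degrees. Origin: centre of the end on the caddy's floor; z along the straw to its other end.
- long2: Long steel drinking straw, not always there: a straight tube 12 mm across, 140 mm long. Starts standing loose in one of the caddy's compartments, sticking out 84 mm above its rim, and may lean by up to 15 degrees. Origin: centre of the end on the caddy's floor; z along the straw to its other end.
- long3: Long steel drinking straw, not always there: a straight tube 12 mm across, 140 mm long. Starts standing loose in one of the caddy's compartments, sticking out 84 mm above its rim, and may lean by up to 15 degrees. Origin: centre of the end on the caddy's floor; z along the straw to its other end.
- short1: Short steel drinking straw, not always there: a straight tube 12 mm across, 105 mm long. Starts standing loose in one of the caddy's compartments, sticking out 49 mm above its rim, and may lean by up to 15 degrees. Origin: centre of the end on the caddy's floor; z along the straw to its other end.
- short2: Short steel drinking straw, not always there: a straight tube 12 mm across, 105 mm long. Starts standing loose in one of the caddy's compartments, sticking out 49 mm above its rim, and may lean by up to 15 degrees. Origin: centre of the end on the caddy's floor; z along the straw to its other end.
- caddy: Aluminium straw caddy, loose on the counter (0.7 kg): open box 143 (x) x 34 (y) x 60 mm high, five compartments in a row along its x axis, pitch 28 mm, each 25 x 28 mm inside, floor 4 mm thick. Origin: centre of its underside; z up.
- crate: Blue plastic crate, fixed to the counter: 360 (x) x 300 (y) x 110 mm high, walls and floor 5 mm. In its two corners on the -x side are square cells with 70 mm high partitions, which hold the canisters. Origin: centre of its underside; z up.
- tin1: Bystander: closed round steel lunch tin, 116 mm across, 74 mm high, loose in the crate's large bay. Origin: centre of its underside.
- tin2: Bystander: closed round steel lunch tin, 116 mm across, 74 mm high, loose in the crate's large bay. Origin: centre of its underside.
- tin3: Bystander: closed round steel lunch tin, 116 mm across, 74 mm high, loose in the crate's large bay. Origin: centre of its underside.
- sanitiser: Bystander: clear hand-sanitiser pump bottle, 68 mm across, 183 mm high, standing on the counter. Origin: centre of its underside.
There are look-alikes about, which are no part of the job. What is shaped like the lid1 but orange is not meant.

How it is judged (in metres and radians):
On the way, in this order (a step that is already met when the one before it is completed fails the run):
1. a lid sits level on a canister's neck and has been turned back up to the thread starts (touching, its lower edge 13.5 to 17.5 mm above the shoulder) (((angle between the z axis of lid1 and the z axis of tall_canister, either way round below 0.1 rad and horizontal distance between lid1 and tall_canister below 0.006 m and angle between lid1's own z axis and vertical below 0.3 rad and z of lid1 in the frame of tall_canister between 0.1635 and 0.1675 m and contact force between lid1 and tall_canister above 0.15 N) or (angle between the z axis of lid1 and the z axis of short_canister, either way round below 0.1 rad and horizontal distance between lid1 and short_canister below 0.006 m and angle between lid1's own z axis and vertical below 0.3 rad and z of lid1 in the frame of short_canister between 0.1255 and 0.1295 m and contact force between lid1 and short_canister above 0.15 N) or (angle between the z axis of lid2 and the z axis of tall_canister, either way round below 0.1 rad and horizontal distance between lid2 and tall_canister below 0.006 m and angle between lid2's own z axis and vertical below 0.3 rad and z of lid2 in the frame of tall_canister between 0.1635 and 0.1675 m and contact force between lid2 and tall_canister above 0.15 N) or (angle between the z axis of lid2 and the z axis of short_canister, either way round below 0.1 rad and horizontal distance between lid2 and short_canister below 0.006 m and angle between lid2's own z axis and vertical below 0.3 rad and z of lid2 in the frame of short_canister between 0.1255 and 0.1295 m and contact force between lid2 and short_canister above 0.15 N))), for 0.02 s.
2. one canister is closed, its lid tightened to the stop (((angle between the z axis of lid1 and the z axis of tall_canister, either way round below 0.1 rad and horizontal distance between lid1 and tall_canister below 0.006 m and angle between lid1's own z axis and vertical below 0.3 rad and z of lid1 in the frame of tall_canister between 0.15 and 0.1535 m and angle between the x axis of lid1 and the x axis of tall_canister, either way round between 0.558 and 1.012 rad) or (angle between the z axis of lid1 and the z axis of short_canister, either way round below 0.1 rad and horizontal distance between lid1 and short_canister below 0.006 m and angle between lid1's own z axis and vertical below 0.3 rad and z of lid1 in the frame of short_canister between 0.112 and 0.1155 m and angle between the x axis of lid1 and the x axis of short_canister, either way round between 0.558 and 1.012 rad) or (angle between the z axis of lid2 and the z axis of tall_canister, either way round below 0.1 rad and horizontal distance between lid2 and tall_canister below 0.006 m and angle between lid2's own z axis and vertical below 0.3 rad and z of lid2 in the frame of tall_canister between 0.15 and 0.1535 m and angle between the x axis of lid2 and the x axis of tall_canister, either way round between 0.558 and 1.012 rad) or (angle between the z axis of lid2 and the z axis of short_canister, either way round below 0.1 rad and horizontal distance between lid2 and short_canister below 0.006 m and angle between lid2's own z axis and vertical below 0.3 rad and z of lid2 in the frame of short_canister between 0.112 and 0.1155 m and angle between the x axis of lid2 and the x axis of short_canister, either way round between 0.558 and 1.012 rad))), for 0.1 s.
3. with that one closed, the other lid sits level on the other canister's neck and has been turned back up to the thread starts ((((angle between the z axis of lid1 and the z axis of tall_canister, either way round below 0.1 rad and horizontal distance between lid1 and tall_canister below 0.006 m and angle between lid1's own z axis and vertical below 0.3 rad and z of lid1 in the frame of tall_canister between 0.15 and 0.1535 m and angle between the x axis of lid1 and the x axis of tall_canister, either way round between 0.558 and 1.012 rad) and (angle between the z axis of lid2 and the z axis of short_canister, either way round below 0.1 rad and horizontal distance between lid2 and short_canister below 0.006 m and angle between lid2's own z axis and vertical below 0.3 rad and z of lid2 in the frame of short_canister between 0.1255 and 0.1295 m and contact force between lid2 and short_canister above 0.15 N)) or ((angle between the z axis of lid1 and the z axis of short_canister, either way round below 0.1 rad and horizontal distance between lid1 and short_canister below 0.006 m and angle between lid1's own z axis and vertical below 0.3 rad and z of lid1 in the frame of short_canister between 0.112 and 0.1155 m and angle between the x axis of lid1 and the x axis of short_canister, either way round between 0.558 and 1.012 rad) and (angle between the z axis of lid2 and the z axis of tall_canister, either way round below 0.1 rad and horizontal distance between lid2 and tall_canister below 0.006 m and angle between lid2's own z axis and vertical below 0.3 rad and z of lid2 in the frame of tall_canister between 0.1635 and 0.1675 m and contact force between lid2 and tall_canister above 0.15 N)) or ((angle between the z axis of lid2 and the z axis of tall_canister, either way round below 0.1 rad and horizontal distance between lid2 and tall_canister below 0.006 m and angle between lid2's own z axis and vertical below 0.3 rad and z of lid2 in the frame of tall_canister between 0.15 and 0.1535 m and angle between the x axis of lid2 and the x axis of tall_canister, either way round between 0.558 and 1.012 rad) and (angle between the z axis of lid1 and the z axis of short_canister, either way round below 0.1 rad and horizontal distance between lid1 and short_canister below 0.006 m and angle between lid1's own z axis and vertical below 0.3 rad and z of lid1 in the frame of short_canister between 0.1255 and 0.1295 m and contact force between lid1 and short_canister above 0.15 N)) or ((angle between the z axis of lid2 and the z axis of short_canister, either way round below 0.1 rad and horizontal distance between lid2 and short_canister below 0.006 m and angle between lid2's own z axis and vertical below 0.3 rad and z of lid2 in the frame of short_canister between 0.112 and 0.1155 m and angle between the x axis of lid2 and the x axis of short_canister, either way round between 0.558 and 1.012 rad) and (angle between the z axis of lid1 and the z axis of tall_canister, either way round below 0.1 rad and horizontal distance between lid1 and tall_canister below 0.006 m and angle between lid1's own z axis and vertical below 0.3 rad and z of lid1 in the frame of tall_canister between 0.1635 and 0.1675 m and contact force between lid1 and tall_canister above 0.15 N)))), for 0.02 s.
At the end, for the whole second after the job is handed in: Long straws inside the tall canister, short ones inside the short; a lid on each, level, lower edge within 1.5 mm of home (2 mm above the shoulder), turned to within about 13 degrees of its stop; canisters upright on their cells' floor, caddy upright, all at rest (x of long1 in the frame of tall_canister between -0.034 and 0.034 m and y of long1 in the frame of tall_canister between -0.034 and 0.034 m and z of each of long1, long2, long3 in the frame of tall_canister above -0.003 m and ((z of long1 in the frame of tall_canister below 0.022 m and angle between long1's own z axis and vertical below 0.6 rad) or (z of long1 in the frame of tall_canister below 0.155 m and angle between long1's own z axis and vertical above 2.54 rad)) and x of long2 in the frame of tall_canister between -0.034 and 0.034 m and y of long2 in the frame of tall_canister between -0.034 and 0.034 m and ((z of long2 in the frame of tall_canister below 0.022 m and angle between long2's own z axis and vertical below 0.6 rad) or (z of long2 in the frame of tall_canister below 0.155 m and angle between long2's own z axis and vertical above 2.54 rad)) and x of long3 in the frame of tall_canister between -0.034 and 0.034 m and y of long3 in the frame of tall_canister between -0.034 and 0.034 m and ((z of long3 in the frame of tall_canister below 0.022 m and angle between long3's own z axis and vertical below 0.6 rad) or (z of long3 in the frame of tall_canister below 0.155 m and angle between long3's own z axis and vertical above 2.54 rad)) and x of short1 in the frame of short_canister between -0.034 and 0.034 m and y of short1 in the frame of short_canister between -0.034 and 0.034 m and z of each of short1, short2 in the frame of short_canister above -0.003 m and ((z of short1 in the frame of short_canister below 0.022 m and angle between short1's own z axis and vertical below 0.6 rad) or (z of short1 in the frame of short_canister below 0.12 m and angle between short1's own z axis and vertical above 2.54 rad)) and x of short2 in the frame of short_canister between -0.034 and 0.034 m and y of short2 in the frame of short_canister between -0.034 and 0.034 m and ((z of short2 in the frame of short_canister below 0.022 m and angle between short2's own z axis and vertical below 0.6 rad) or (z of short2 in the frame of short_canister below 0.12 m and angle between short2's own z axis and vertical above 2.54 rad)) and (((angle between the z axis of lid1 and the z axis of tall_canister, either way round below 0.1 rad and horizontal distance between lid1 and tall_canister below 0.006 m and angle between lid1's own z axis and vertical below 0.3 rad and z of lid1 in the frame of tall_canister between 0.15 and 0.1535 m and angle between the x axis of lid1 and the x axis of tall_canister, either way round between 0.558 and 1.012 rad) and (angle between the z axis of lid2 and the z axis of short_canister, either way round below 0.1 rad and horizontal distance between lid2 and short_canister below 0.006 m and angle between lid2's own z axis and vertical below 0.3 rad and z of lid2 in the frame of short_canister between 0.112 and 0.1155 m and angle between the x axis of lid2 and the x axis of short_canister, either way round between 0.558 and 1.012 rad)) or ((angle between the z axis of lid1 and the z axis of short_canister, either way round below 0.1 rad and horizontal distance between lid1 and short_canister below 0.006 m and angle between lid1's own z axis and vertical below 0.3 rad and z of lid1 in the frame of short_canister between 0.112 and 0.1155 m and angle between the x axis of lid1 and the x axis of short_canister, either way round between 0.558 and 1.012 rad) and (angle between the z axis of lid2 and the z axis of tall_canister, either way round below 0.1 rad and horizontal distance between lid2 and tall_canister below 0.006 m and angle between lid2's own z axis and vertical below 0.3 rad and z of lid2 in the frame of tall_canister between 0.15 and 0.1535 m and angle between the x axis of lid2 and the x axis of tall_canister, either way round between 0.558 and 1.012 rad))) and angle between each of tall_canister, short_canister's own z axis and vertical below 0.06 rad and z of each of tall_canister, short_canister in the frame of crate below 0.01 m and x of each of tall_canister, short_canister in the frame of crate below -0.12 m and linear speed of each of tall_canister, short_canister, lid1, lid2 below 0.02 m/s and angle between caddy's own z axis and vertical below 0.1 rad); the robot touches nothing.
It fails at once if a bystander (lunch tin, sanitiser bottle) is moved by more than 25 mm or tipped (distance of any of tin1, tin2, tin3, sanitiser from where it was at the start of the episode above 0.025 m or angle between any of tin1, tin2, tin3, sanitiser's own z axis and vertical above 0.35 rad).
It fails at once if the caddy is tipped over (angle between caddy's own z axis and vertical above 0.6 rad).
It fails at once if a canister is lifted out of its cell (z of any of tall_canister, short_canister in the frame of crate above 0.05 m).
Of long1, long2, long3 only 2 to 3 are there at a start; the rules pass over those that are not, and their reading is None.
Of short1, short2 only 1 to 2 are there at a start; the rules pass over those that are not, and their reading is None.
At some moment in a run one of lid1, lid2 may be knocked a few centimetres aside while the robot is not near it.
It also fails if it takes over 208 s, if anything falls off the work surface, if the arm or the gripper's body presses on something with over 40 N, if the wrist force passes 120 N, or if a joint passes its speed limit or range.

## Working session

There is one attempt and no reset: what is moved stays moved. The work goes in short steps, Python scripts to look and compute and a tool call to move; the robot and the scene stay as the last step left them, time stands still between calls to the robot, and variables do not carry over. Pictures are saved under pics/ and viewed, at most 14 in all, crops included, and the job is handed in when it is done.

Besides the shell and the picture viewer there is one more tool, called after "Call:" by a JSON object that holds its "fn" and its "kwargs". jog_arm: Moves the arm, as the interface text tells. Its arguments: {"type":"object","properties":{"plan":{"type":"string"},"grip_force":{"type":"number"}},"required":["plan"]}

```bash
mkdir -p pics; ls
python3 - <<'E'
from rig import env, imaging, job, models
import cv2, numpy as np
print(env.observe(), env.tcp_to_grasp)
for n in ["scene","top"]:
    im=imaging.get_image(n); cv2.imwrite(f"pics/{n}0.png",im["pixels"][:,:,::-1])
    np.savez(f"{n}.npz",**im); print(n,im["fov_y"],im["cx"],im["cy"],im["world_from_camera"].round(3).tolist())
E
```

```text
pics
{'time_s': 0.0, 'q': array([ 5.55597593e+01,  2.18423740e+01,  7.43879428e+01,  4.36084031e-04,
        8.38546807e+01, -1.23363524e+01]), 'qvel': array([-0.02236044, -0.0399097 , -0.01169458,  0.05088594, -0.07927389,
        0.01039005]), 'joint_efforts': array([-3.84803925e-04, -4.48446965e+01, -2.31282628e+01, -2.21423893e-04,
        4.67122940e-03, -1.94412763e-05]), 'position': array([0.20679168, 0.50932422, 0.23068002]), 'tool_rot': array([[-9.26502651e-01,  3.76287289e-01, -8.45221397e-04],
       [ 3.76288098e-01,  9.26501905e-01, -1.21917619e-03],
       [ 3.24338732e-04, -1.44761672e-03, -9.99998900e-01]]), 'ft_force': array([-0.79555621,  0.33561801, -0.25032838]), 'wrist_torque': array([-0.04451607,  0.04577838,  0.00075566]), 'gripper_force': 0.0, 'grip_width': 0.08539470404872651} -0.0187
scene 52.93539561918865 314.75848155219074 235.37706504591665 [[-0.228, 0.524, -0.82, 1.39], [0.974, 0.11, -0.2, 0.114], [-0.015, -0.844, -0.535, 0.684], [0.0, 0.0, 0.0, 1.0]]
top 42.171830132651294 322.4853866292739 236.77225870558308 [[0.028, -0.995, 0.095, 0.395], [-1.0, -0.029, -0.009, -0.069], [0.012, -0.095, -0.995, 1.719], [0.0, 0.0, 0.0, 1.0]]
```

View pics/scene0.png

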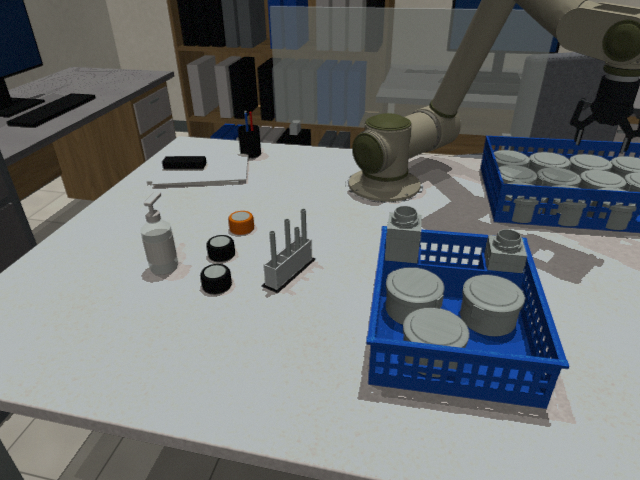

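View pics/top0.png

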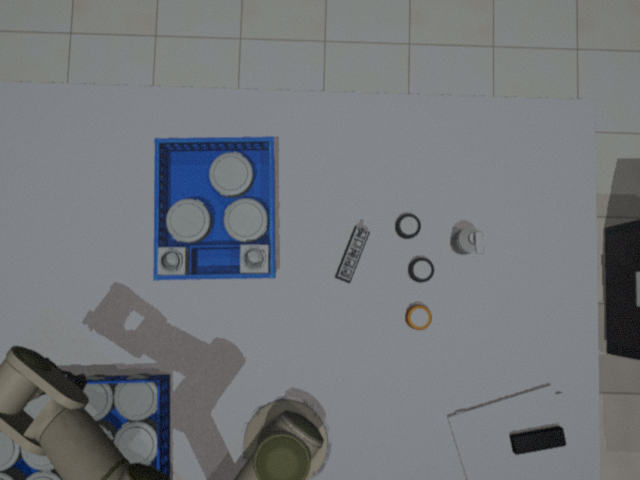

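Scene: black lids at (216,277) and (221,247), with an orange look-alike at (241,222). The caddy at (288,262) holds 4 straws. The tall canister is at (404,235) and the short one at (507,252). Top: black lids at (407,225) and (421,269), orange at (419,317), caddy at (352,252), tall at (255,258), short at (172,260). The two black ones fit the description because the lids are black, so I'll skip the orange one. Next I'll measure.

```bash
cat > h.py <<'E'
import numpy as np, cv2
from rig import env, imaging, models
def cloud(im):
    d=np.asarray(im["depth"],float); f=240/np.tan(np.radians(float(im["fov_y"])/2))
    v,u=np.mgrid[:480,:640]
    P=np.stack([(u-float(im["cx"]))/f*d,(v-float(im["cy"]))/f*d,d,np.ones_like(d)],-1)@np.asarray(im["world_from_camera"]).T
    P[d==0]=np.nan
    return P[...,:3]
def proj(im,p):
    f=240/np.tan(np.radians(float(im["fov_y"])/2))
    c=np.linalg.inv(im["world_from_camera"])@np.r_[p,1]
    return np.array([c[0]/c[2]*f+im["cx"],c[1]/c[2]*f+im["cy"]])
E
python3 - <<'E'
from h import *
T=dict(np.load("top.npz"));S=dict(np.load("scene.npz"))
PT,PS=cloud(T),cloud(S)
np.set_printoptions(precision=4,suppress=True)
def box(P,u0,u1,v0,v1,z0,z1):
    q=P[v0:v1,u0:u1].reshape(-1,3); return q[(q[:,2]>z0)&(q[:,2]<z1)]
print("table T",np.nanmedian(PT[300:330,300:330,2]),"S",np.nanmedian(PS[300:340,80:140,2]))
for n,(u,v) in dict(l1=(407,225),l2=(421,269),o=(419,317)).items():
    q=box(PT,u-20,u+20,v-20,v+20,.028,.06)
    (c,r)=cv2.minEnclosingCircle(q[:,:2].astype(np.float32)); print(n,"top",c,r,np.median(q[:,2]),len(q))
for n,(u,v) in dict(l1=(216,277),l2=(221,247)).items():
    q=box(PS,u-22,u+22,v-22,v+22,.034,.06)
    (c,r)=cv2.minEnclosingCircle(q[:,:2].astype(np.float32)); print(n,"scene",c,r,np.median(q[:,2]),len(q))
for n,(u,v) in dict(tall=(255,258),short=(172,260)).items():
    q=PT[v-22:v+22,u-22:u+22].reshape(-1,3); z=q[:,2]
    print(n,np.histogram(z,bins=np.arange(0,.21,.01))[0], np.percentile(z,[50,90,99]))
    zs={'tall':.155,'short':.117}[n]
    rim=q[(z>zs+.012)&(z<zs+.04)]
    (c,r)=cv2.minEnclosingCircle(rim[:,:2].astype(np.float32));print(" neck",c,r,len(rim),np.median(rim[:,2]))
    sh=q[(z>zs-.01)&(z<zs+.008)]; print(" shoulder",cv2.minAreaRect(sh[:,:2].astype(np.float32)),np.median(sh[:,2]))
for P,(u0,u1,v0,v1) in ((PT,(325,380,210,295)),(PS,(255,320,200,300))):
    q=box(P,u0,u1,v0,v1,.045,.07); print("caddy",cv2.minAreaRect(q[:,:2].astype(np.float32)),len(q))
    q=box(P,u0,u1,v0,v1,.072,.2); print(len(q)); 
    r=cv2.partition if 0 else None
    from scipy.cluster.hierarchy import fclusterdata
    L=fclusterdata(q,0.012,criterion='distance')
    for k in np.unique(L):
        a=q[L==k]; print(k,len(a),a.mean(0),"zmin/max",a[:,2].min(),a[:,2].max(),"top",a[a[:,2]>a[:,2].max()-.012].mean(0))
for n in ("scene","top"):
    for q in ("tall_canister","tall_mouth","short_mouth","lid1","caddy","long1","short1"):
        imaging.get_image(n) if q=="tall_canister" else 0
        print(n,q,[(np.round(x["at"],1),round(x["confidence"],2)) for x in models.tip_of(n,q)])
E
python3 -c "
import cv2
a=cv2.imread('pics/scene0.png')[195:300,190:330];b=cv2.imread('pics/top0.png')[200:305,320:460]
cv2.imwrite('pics/crop.png',cv2.resize(cv2.vconcat([a,b]),None,fx=2.8,fy=2.8,interpolation=2))"
```

```text
table T -0.0005428560605418298 S -0.00041535376648194067
l1 top (0.5944679975509644, -0.31629663705825806) 0.034554850310087204 0.03743076098717468 475
l2 top (0.47535425424575806, -0.3544922471046448) 0.034328851848840714 0.037362058370967066 480
o top (0.3467230200767517, -0.34890323877334595) 0.03439934551715851 0.037395059193653046 490
l1 scene (0.5960129499435425, -0.31468433141708374) 0.03520381450653076 0.037917891606251364 415
l2 scene (0.5125429034233093, -0.33207929134368896) 0.07602005451917648 0.037703509156594484 421
tall [372  38   9   5   4   5  22 118  15   4 234 164  19 169  85 302 128  76
  28   0] [nan nan nan]
 neck (0.48535385727882385, 0.08808408677577972) 0.028898928314447403 137 0.17430880673700844
 shoulder ((0.4843456745147705, 0.08825160562992096), (0.06823722273111343, 0.07116013765335083), 1.5373380184173584) 0.15454657653277348
short [233  25   9  10  29  37  51 163  50 162 244 446 180  80  52   0   0   0
   0   0] [nan nan nan]
 neck (0.47456836700439453, 0.3035641610622406) 0.028946328908205032 141 0.13740154293773488
 shoulder ((0.4803978204727173, 0.
[... 1927 characters left out ...]
 lid1 [(array([242. , 226.4]), 0.97), (array([217.9, 255.5]), 0.91), (array([214.4, 285.4]), 0.89)]
scene caddy [(array([287.8, 268.9]), 0.57)]
scene long1 []
scene short1 [(array([400.3, 208.7]), 0.23)]
top tall_canister [(array([257.9, 260.3]), 0.92)]
top tall_mouth [(array([252. , 257.7]), 0.58)]
top short_mouth [(array([168.1, 259.3]), 0.92)]
top lid1 [(array([421.3, 267.7]), 0.97), (array([406.7, 226.3]), 0.76), (array([418.7, 318. ]), 0.56)]
top caddy [(array([351.7, 254.4]), 0.6)]
top long1 [(array([355.4, 234.6]), 0.61), (array([343.7, 275.7]), 0.57), (array([233.8, 179.9]), 0.42), (array([355.3, 251.6]), 0.4)]
top short1 [(array([343.8, 262.7]), 0.46), (array([247.4, 220.9]), 0.41)]
```

View pics/crop.png

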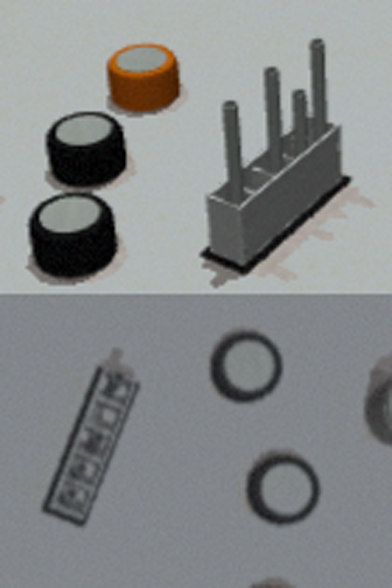

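The crop shows two black lids (wanted) and an orange one (not wanted). The caddy holds three long straws at row positions +2, 0 and -2, and one short straw at -1. All measured heights match the sizes given. Next I'll fit the straw leans and plan the first move.

```bash
cat >> h.py <<'E'
def to(x,y,z,yaw=None,n=None):
    """print tool-axis shift (cm) and rz from measured pose; yaw = world angle of tool y"""
    s=env.observe(); R=s["tool_rot"]; d=R.T@(np.array([x,y,z])-s["position"])*100
    y0=np.degrees(np.arctan2(R[1,1],R[0,1]))
    print("pos",s["position"].round(4),"yaw %.2f"%y0,"j6 %.1f"%s["q"][5],"t %.2f"%s["time_s"],"tool d cm",d.round(2), "rz", None if yaw is None else round(y0-yaw,2))
def line(P,u0,u1,v0,v1,z0,z1,c=None,r=.02):
    q=P[v0:v1,u0:u1].reshape(-1,3); q=q[(q[:,2]>z0)&(q[:,2]<z1)]
    if c is not None: q=q[np.hypot(*(q[:,:2]-c).T)<r]
    m=np.median(q,0); 
    for _ in range(3):
        ax=np.linalg.svd(q-q.mean(0),full_matrices=False)[2][0]; ax=ax/ax[2]; m=q.mean(0)
        e=np.linalg.norm(np.cross(q-m,ax/np.linalg.norm(ax)),axis=1); q=q[e<.009]
    return m,ax,q[:,2].min(),q[:,2].max(),len(q)
E
python3 - <<'E'
from h import *
S=dict(np.load("scene.npz"));P=cloud(S)
cam=S["world_from_camera"][:2,3]
for n,c in dict(A=(.5707,-.1802),B=(.5154,-.1637),S=(.4885,-.1496),C=(.4634,-.1398)).items():
    m,ax,a,b,k=line(P,255,320,195,300,.07,.16,np.array(c),.014)
    d=m[:2]-cam; d/=np.linalg.norm(d)
    top=.106 if n=="S" else .142
    z=top-.02; p=m+ax*(z-m[2]); print(n,k,"axis@z%.3f"%z,(p[:2]+.004*d).round(4),"slope",ax[:2].round(3),"zmax",b)
to(.4605,-.1430,.24,70)
E
```

```text
A 170 axis@z0.122 [ 0.5667 -0.1817] slope [-0.025 -0.01 ] zmax 0.14486990343000472
B 162 axis@z0.122 [ 0.5113 -0.165 ] slope [-0.028 -0.015] zmax 0.14497985624405085
S 79 axis@z0.086 [ 0.4854 -0.1504] slope [-0.007 -0.044] zmax 0.10974180595183936
C 143 axis@z0.122 [ 0.4596 -0.1406] slope [-0.017  0.014] zmax 0.14432857069534766
pos [0.207  0.5095 0.2313] yaw 67.89 j6 -12.3 t 0.90 tool d cm [-48.05 -50.92  -0.87] rz -2.11
```

Call:
{"fn": "jog_arm", "kwargs": {"plan": "0 0 -2.1 0 0 -0.9 0; 0 0 0 -2.56 -2.92 0 0; 0 0 0 -2.56 -2.92 0 0; 0 0 0 -2.56 -2.92 0 0; 0 0 0 -2.56 -2.92 0 0; 0 0 0 -2.56 -2.92 0 0; 0 0 0 -2.56 -2.92 0 0; 0 0 0 -2.56 -2.92 0 0; 0 0 0 -2.56 -2.92 0 0; 0 0 0 -2.56 -2.92 0 0", "grip_force": 30}}

```text
time_s: 1.73
position: [0.3337, 0.1821, 0.2406]
tool_rot: [[-0.94, 0.342, 0.001], [0.342, 0.94, 0.0], [-0.001, 0.0, -1.0]]
ft_force: [1.1, 0.6, -0.4]
grip_width: 0.0853
gripper_force: 0.0
```

Call:
{"fn": "jog_arm", "kwargs": {"plan": "0 0 0 -2.56 -2.92 0 0; 0 0 0 -2.56 -2.92 0 0; 0 0 0 -2.56 -2.92 0 0; 0 0 0 -2.56 -2.92 0 0; 0 0 0 -2.56 -2.92 0 0; 0 0 0 -2.56 -2.92 0 0; 0 0 0 -2.56 -2.92 0 0; 0 0 0 -2.56 -2.92 0 0; 0 0 0 -2.56 -2.92 0 0; 0 0 0 0 0 0 0"}}

```text
time_s: 2.57
position: [0.4619, -0.1475, 0.2397]
tool_rot: [[-0.938, 0.346, 0.001], [0.346, 0.938, -0.002], [-0.001, -0.001, -1.0]]
ft_force: [-1.1, 0.0, -0.3]
grip_width: 0.0854
gripper_force: 0.0
```

```bash
python3 -c "
from h import *
to(.4596,-.1406,.111,70)"
```

```text
pos [ 0.4619 -0.1475  0.2397] yaw 69.73 j6 -101.4 t 2.57 tool d cm [ 0.47  0.58 12.87] rz -0.27
```

Call:
{"fn": "jog_arm", "kwargs": {"plan": "0 0 0 0 0 2.5 0; 0 0 0 0 0 2.5 0; 0 0 0 0 0 0 0; 0 0 0 0 0 0 0; 0 0 0 0 0 0 0"}}

```text
time_s: 2.98
position: [0.4606, -0.142, 0.1917]
tool_rot: [[-0.94, 0.342, 0.002], [0.342, 0.94, -0.001], [-0.002, -0.0, -1.0]]
ft_force: [-0.4, -0.5, 1.1]
grip_width: 0.0854
gripper_force: 0.0
```

```bash
python3 -c "
from h import *
to(.4596,-.1406,.111,70)"
```

```text
pos [ 0.4606 -0.142   0.1917] yaw 70.02 j6 -101.3 t 2.98 tool d cm [0.16 0.1  8.07] rz 0.02
```

Call:
{"fn": "jog_arm", "kwargs": {"plan": "0 0 0 0.1 0.1 2.5 0; 0 0 0 0 0 3 0; 0 0 0 0 0 2.5 0; 0 0 0 0 0 0 0; 0 0 0 0 0 0 255; 0 0 0 0 0 0 255; 0 0 0 0 0 0 255; 0 0 0 0 0 0 255; 0 0 0 0 0 0 255; 0 0 0 0 0 0 255"}}

```text
time_s: 3.82
position: [0.4597, -0.1408, 0.1109]
tool_rot: [[-0.94, 0.342, 0.001], [0.342, 0.94, -0.001], [-0.001, -0.0, -1.0]]
ft_force: [0.2, 0.3, 0.0]
grip_width: 0.0122
gripper_force: 0.5
```

Call:
{"fn": "jog_arm", "kwargs": {"plan": "0 0 0 0 0 0 255; 0 0 0 0 0 0 255; 0 0 0 0 0 -1 255; 0 0 0 0 0 -2 255; 0 0 0 0 0 -3 255; 0 0 0 0 0 -3 255; 0 0 0 0 0 -3.5 255; 0 0 0 0 0 -3.5 255; 0 0 0 0 0 -3.5 255; 0 0 0 0 0 0 255"}}

```text
time_s: 4.65
position: [0.461, -0.1413, 0.3115]
tool_rot: [[-0.94, 0.342, 0.01], [0.342, 0.94, -0.005], [-0.011, -0.002, -1.0]]
ft_force: [0.4, 0.4, 0.0]
grip_width: 0.0109
gripper_force: 29.5
```

```bash
cat > look.py <<'E'
from h import *
import sys
S=imaging.get_image("scene"); p=env.observe()["position"]; P=cloud(S)
cam=S["world_from_camera"][:2,3]; uv=proj(S,p).astype(int)
u0,v0=max(uv[0]-40,0),uv[1]-5
q=P[v0:min(v0+200,480),u0:uv[0]+40].reshape(-1,3); q=q[(np.hypot(*(q[:,:2]-p[:2]).T)<.03)&(q[:,2]<p[2]-.004)&(q[:,2]>p[2]-.14)]
if len(q)>10:
    ax=np.linalg.svd(q-q.mean(0),full_matrices=False)[2][0]; ax/=ax[2]
    zb=np.percentile(q[:,2],1); b=q.mean(0)+ax*(zb-q[:,2].mean()); d=b[:2]-cam; d/=np.linalg.norm(d)
    print(len(q),"slope",ax[:2].round(3),"bottom",(b[:2]+.004*d).round(4),zb.round(4),"rel tcp mm",((b[:2]+.004*d-p[:2])*1000).round(1))
else: print("nothing",len(q))
if len(sys.argv)>1: cv2.imwrite(sys.argv[1],S["pixels"][:,:,::-1])
to(*( .484,.088,.31),70)
E
python3 look.py
```

```text
240 slope [0.001 0.012] bottom [ 0.4622 -0.1404] 0.2045 rel tcp mm [1.9 0.5]
pos [ 0.4603 -0.141   0.3081] yaw 70.01 j6 -101.2 t 4.70 tool d cm [ 5.6  22.33 -0.25] rz 0.01
```

Call:
{"fn": "jog_arm", "kwargs": {"plan": "0 0 0 0.92 3.73 0 255; 0 0 0 0.92 3.73 0 255; 0 0 0 0.92 3.73 0 255; 0 0 0 0.92 3.73 0 255; 0 0 0 0.92 3.73 0 255; 0 0 0 0.92 3.73 0 255; 0 0 0 0 0 0 255; 0 0 0 0 0 0 255; 0 0 0 0 0 0 255; 0 0 0 0 0 1 255"}}

```text
time_s: 5.53
position: [0.4847, 0.0875, 0.2959]
tool_rot: [[-0.939, 0.343, 0.002], [0.343, 0.939, -0.0], [-0.002, 0.0, -1.0]]
ft_force: [-0.3, 0.8, -0.2]
grip_width: 0.0112
gripper_force: 29.6
```

```bash
python3 -c "
from h import *
to(.4848,.0882,.188,70)"; python3 look.py pics/a.png
```

```text
pos [0.4847 0.0875 0.2959] yaw 69.92 j6 -73.5 t 5.53 tool d cm [ 0.03  0.07 10.79] rz -0.08
723 slope [-0.024  0.028] bottom [0.4874 0.0872] 0.1545 rel tcp mm [ 3.6 -0.1]
pos [0.4838 0.0873 0.2932] yaw 69.89 j6 -73.5 t 5.58 tool d cm [ 0.01  0.07 -1.68] rz -0.11
```

View pics/a.png

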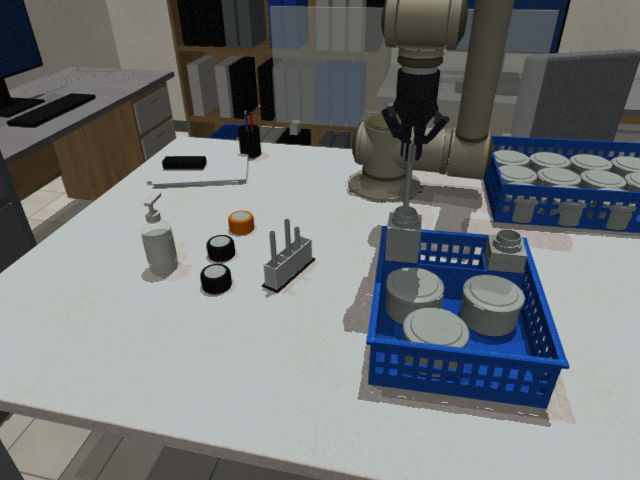

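The straw hangs right over the tall mouth at (405,205). I'll lower it, release, and go on to straw B.

Call:
{"fn": "jog_arm", "kwargs": {"plan": "0 0 0 0 0.05 2.5 255; 0 0 0 0 0 2.5 255; 0 0 0 0 0 3 255; 0 0 0 0 0 2.5 255; 0 0 0 0 0 0 255; 0 0 0 0 0 0 140; 0 0 0 0 0 0 0; 0 0 0 0 0 0 0; 0 0 0 0 0 -2.5 0; 0 0 0 0 0 -2.7 0"}}

```text
time_s: 6.42
position: [0.4841, 0.0888, 0.2434]
tool_rot: [[-0.94, 0.342, -0.001], [0.342, 0.94, 0.0], [0.001, -0.0, -1.0]]
ft_force: [0.9, 0.2, -0.3]
grip_width: 0.0711
gripper_force: 0.0
```

Call:
{"fn": "jog_arm", "kwargs": {"plan": "0 0 0 -1.59 -3.27 0 0; 0 0 0 -1.59 -3.27 0 0; 0 0 0 -1.59 -3.27 0 0; 0 0 0 -1.59 -3.27 0 0; 0 0 0 -1.59 -3.27 0 0; 0 0 0 -1.59 -3.27 0 0; 0 0 0 -1.59 -3.27 0 0; 0 0 0 0 0 2 0; 0 0 0 0 0 0 0; 0 0 0 0 0 0 0"}}

```text
time_s: 7.25
position: [0.5105, -0.164, 0.2229]
tool_rot: [[-0.94, 0.342, -0.0], [0.342, 0.94, 0.0], [0.001, 0.0, -1.0]]
ft_force: [0.3, 0.0, 0.3]
grip_width: 0.0855
gripper_force: 0.0
```

```bash
python3 -c "
from h import *
to(.5113,-.165,.111,70)
T=imaging.get_image('top');S=imaging.get_image('scene')
cv2.imwrite('pics/b.png',cv2.resize(cv2.hconcat([S['pixels'][170:290,350:550,::-1],T['pixels'][200:320,130:330,::-1]]),None,fx=2,fy=2))
"
```

```text
pos [ 0.5105 -0.164   0.2229] yaw 69.97 j6 -100.5 t 7.25 tool d cm [-0.12 -0.06 11.19] rz -0.03
```

View pics/b.png

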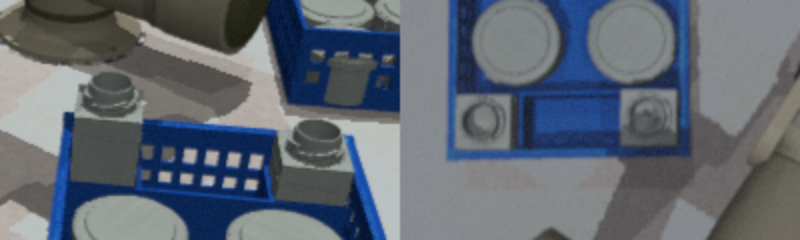

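Nothing sticks out of the tall mouth (top crop, 648,112), so the first straw is inside. Now straw B.

Call:
{"fn": "jog_arm", "kwargs": {"plan": "0 0 0 -0.1 -0.1 3 0; 0 0 0 0 0 3 0; 0 0 0 0 0 3 0; 0 0 0 0 0 2.2 0; 0 0 0 0 0 0 0; 0 0 0 0 0 0 255; 0 0 0 0 0 0 255; 0 0 0 0 0 0 255; 0 0 0 0 0 0 255; 0 0 0 0 0 0 255"}}

```text
time_s: 8.18
position: [0.5117, -0.1656, 0.1114]
tool_rot: [[-0.94, 0.342, 0.002], [0.342, 0.94, -0.001], [-0.002, -0.0, -1.0]]
ft_force: [-0.4, -0.2, 0.3]
grip_width: 0.0257
gripper_force: 0.0
```

Call:
{"fn": "jog_arm", "kwargs": {"plan": "0 0 0 0 0 0 255; 0 0 0 0 0 0 255; 0 0 0 0 0 0 255; 0 0 0 0 0 -1 255; 0 0 0 0 0 -2 255; 0 0 0 0 0 -3 255; 0 0 0 0 0 -3.5 255; 0 0 0 0 0 -3.5 255; 0 0 0 0 0 -3.5 255; 0 0 0 0 0 -3 255"}}

```text
time_s: 9.02
position: [0.511, -0.1651, 0.3084]
tool_rot: [[-0.94, 0.342, 0.001], [0.342, 0.94, -0.001], [-0.001, -0.0, -1.0]]
ft_force: [0.4, 0.1, 0.4]
grip_width: 0.0112
gripper_force: 29.3
```

Call:
{"fn": "jog_arm", "kwargs": {"plan": "0 0 0 1.59 3.27 0 255; 0 0 0 1.59 3.27 0 255; 0 0 0 1.59 3.27 0 255; 0 0 0 1.59 3.27 0 255; 0 0 0 1.59 3.27 0 255; 0 0 0 1.59 3.27 0 255; 0 0 0 1.59 3.27 0 255; 0 0 0 0 0 0 255; 0 0 0 0 0 0 255; 0 0 0 0 0 0 255"}}

```text
time_s: 9.85
position: [0.4849, 0.0875, 0.3055]
tool_rot: [[-0.94, 0.342, -0.0], [0.342, 0.94, -0.0], [0.0, -0.0, -1.0]]
ft_force: [-0.5, -0.7, -1.1]
grip_width: 0.0111
gripper_force: 29.4
```

```bash
python3 look.py; python3 -c "
from h import *
to(.4848,.0882,.188,70)"
```

```text
600 slope [ 0.016 -0.006] bottom [0.4845 0.0898] 0.1657 rel tcp mm [-0.6  2.8]
pos [0.485  0.087  0.3054] yaw 69.95 j6 -73.6 t 9.90 tool d cm [ 0.13  0.06 -0.46] rz -0.05
pos [0.485  0.087  0.3054] yaw 69.95 j6 -73.6 t 9.90 tool d cm [ 0.06  0.11 11.74] rz -0.05
```

Call:
{"fn": "jog_arm", "kwargs": {"plan": "0 0 0 0 0 3 255; 0 0 0 0 0 3 255; 0 0 0 0 0 3 255; 0 0 0 0 0 2.7 255; 0 0 0 0 0 0 255; 0 0 0 0 0 0 140; 0 0 0 0 0 0 0; 0 0 0 0 0 0 0; 0 0 0 0 0 -2.5 0; 0 0 0 0 0 -2.7 0"}}

```text
time_s: 10.73
position: [0.4844, 0.0876, 0.2408]
tool_rot: [[-0.94, 0.342, -0.003], [0.342, 0.94, 0.0], [0.003, -0.001, -1.0]]
ft_force: [-0.2, 0.4, 0.9]
grip_width: 0.0709
gripper_force: 0.0
```

Call:
{"fn": "jog_arm", "kwargs": {"plan": "0 0 0 -2.11 -2.81 0 0; 0 0 0 -2.11 -2.81 0 0; 0 0 0 -2.11 -2.81 0 0; 0 0 0 -2.11 -2.81 0 0; 0 0 0 -2.11 -2.81 0 0; 0 0 0 -2.11 -2.81 0 0; 0 0 0 -2.11 -2.81 0 0; 0 0 0 -2.11 -2.81 0 0; 0 0 0 0 0 2 0; 0 0 0 0 0 0 0"}}

```text
time_s: 11.57
position: [0.5659, -0.1826, 0.2178]
tool_rot: [[-0.939, 0.345, -0.004], [0.345, 0.939, 0.002], [0.005, 0.001, -1.0]]
ft_force: [-0.0, -0.6, 0.2]
grip_width: 0.0855
gripper_force: 0.0
```

Call:
{"fn": "jog_arm", "kwargs": {"plan": "0 0 0 0 0 0 0; 0 0 0 0 0 0 0"}}

```text
time_s: 11.73
position: [0.5668, -0.1805, 0.2216]
tool_rot: [[-0.94, 0.341, 0.001], [0.341, 0.94, -0.0], [-0.001, 0.0, -1.0]]
ft_force: [0.8, -0.2, 1.2]
grip_width: 0.0854
gripper_force: 0.0
```

Run:
```python
from h import *
to(.5667,-.1817,.111,70)
P=cloud(imaging.get_image("top"))
q=P[235:282,232:278].reshape(-1,3); q=q[np.hypot(q[:,0]-.485,q[:,1]-.088)<.05]; print("max z tall",np.nanmax(q[:,2]))
```

```text
pos [ 0.5668 -0.1805  0.2216] yaw 70.05 j6 -99.1 t 11.73 tool d cm [-0.02 -0.11 11.06] rz 0.05
max z tall 0.18936571065633823
```

Call:
{"fn": "jog_arm", "kwargs": {"plan": "0 0 0 0 -0.1 3 0; 0 0 0 0 0 3 0; 0 0 0 0 0 3 0; 0 0 0 0 0 2.1 0; 0 0 0 0 0 0 0; 0 0 0 0 0 0 255; 0 0 0 0 0 0 255; 0 0 0 0 0 0 255; 0 0 0 0 0 0 255; 0 0 0 0 0 0 255"}}

```text
time_s: 12.62
position: [0.5667, -0.1824, 0.1105]
tool_rot: [[-0.94, 0.342, 0.002], [0.342, 0.94, -0.001], [-0.002, -0.0, -1.0]]
ft_force: [-0.7, -0.4, 0.1]
grip_width: 0.0252
gripper_force: 0.0
```

Call:
{"fn": "jog_arm", "kwargs": {"plan": "0 0 0 0 0 0 255; 0 0 0 0 0 0 255; 0 0 0 0 0 0 255; 0 0 0 0 0 -1 255; 0 0 0 0 0 -2 255; 0 0 0 0 0 -3 255; 0 0 0 0 0 -3.5 255; 0 0 0 0 0 -3.5 255; 0 0 0 0 0 -3.5 255; 0 0 0 0 0 -3 255"}}

```text
time_s: 13.45
position: [0.5661, -0.1819, 0.3075]
tool_rot: [[-0.94, 0.342, 0.002], [0.342, 0.94, -0.001], [-0.002, -0.0, -1.0]]
ft_force: [-0.5, 0.2, 0.1]
grip_width: 0.0112
gripper_force: 29.3
```

Call:
{"fn": "jog_arm", "kwargs": {"plan": "0 0 0 2.11 2.81 0 255; 0 0 0 2.11 2.81 0 255; 0 0 0 2.11 2.81 0 255; 0 0 0 2.11 2.81 0 255; 0 0 0 2.11 2.81 0 255; 0 0 0 2.11 2.81 0 255; 0 0 0 2.11 2.81 0 255; 0 0 0 2.11 2.81 0 255; 0 0 0 0 0 0 255; 0 0 0 0 0 0 255"}}

```text
time_s: 14.28
position: [0.484, 0.0882, 0.305]
tool_rot: [[-0.941, 0.339, 0.0], [0.339, 0.941, 0.0], [-0.0, 0.0, -1.0]]
ft_force: [0.3, -0.6, -0.7]
grip_width: 0.0108
gripper_force: 29.4
```

Call:
{"fn": "jog_arm", "kwargs": {"plan": "0 0 0 0 0 0 255; 0 0 0 0 0 0 255"}}

```text
time_s: 14.45
position: [0.4849, 0.086, 0.3044]
tool_rot: [[-0.939, 0.343, -0.0], [0.343, 0.939, -0.0], [0.0, -0.0, -1.0]]
ft_force: [0.4, -0.8, -1.4]
grip_width: 0.011
gripper_force: 29.4
```

```bash
python3 look.py; python3 -c "
from h import *
to(.4848,.0882,.188,70)"
```

```text
598 slope [ 0.018 -0.019] bottom [0.4846 0.0895] 0.1646 rel tcp mm [-0.3  3.7]
pos [0.485  0.0858 0.3043] yaw 69.91 j6 -73.7 t 14.50 tool d cm [ 0.17  0.17 -0.57] rz -0.09
pos [0.485  0.0858 0.3043] yaw 69.91 j6 -73.7 t 14.50 tool d cm [ 0.1   0.22 11.63] rz -0.09
```

Call:
{"fn": "jog_arm", "kwargs": {"plan": "0 0 0 0.1 0.15 3 255; 0 0 0 0 0 3 255; 0 0 0 0 0 3 255; 0 0 0 0 0 2.6 255; 0 0 0 0 0 0 255; 0 0 0 0 0 0 140; 0 0 0 0 0 0 0; 0 0 0 0 0 0 0; 0 0 0 0 0 -2.5 0; 0 0 0 0 0 -2.7 0"}}

```text
time_s: 15.33
position: [0.484, 0.0884, 0.2415]
tool_rot: [[-0.94, 0.342, -0.001], [0.342, 0.94, 0.0], [0.001, -0.0, -1.0]]
ft_force: [0.2, -0.1, 0.1]
grip_width: 0.0709
gripper_force: 0.0
```

Call:
{"fn": "jog_arm", "kwargs": {"plan": "0 0 0 -1.37 -3.72 0 0; 0 0 0 -1.37 -3.72 0 0; 0 0 0 -1.37 -3.72 0 0; 0 0 0 -1.37 -3.72 0 0; 0 0 0 -1.37 -3.72 0 0; 0 0 0 -1.37 -3.72 0 0; 0 0 0 0 0 2 0; 0 0 0 0 0 2 0; 0 0 0 0 0 0 0; 0 0 0 0 0 0 0"}}

```text
time_s: 16.17
position: [0.4853, -0.1495, 0.2013]
tool_rot: [[-0.94, 0.342, 0.0], [0.342, 0.94, -0.0], [-0.0, -0.0, -1.0]]
ft_force: [0.8, 0.2, 1.0]
grip_width: 0.0854
gripper_force: 0.0
```

Call:
{"fn": "jog_arm", "kwargs": {"plan": "0 0 0 0 0 0 0; 0 0 0 0 0 0 0"}}

```text
time_s: 16.33
position: [0.4858, -0.1493, 0.202]
tool_rot: [[-0.94, 0.341, 0.003], [0.341, 0.94, -0.002], [-0.003, -0.001, -1.0]]
ft_force: [0.1, 0.6, 0.6]
grip_width: 0.0855
gripper_force: 0.0
```

Run:
```python
from h import *
to(.4854,-.1504,.076,70)
im=imaging.get_image("top");P=cloud(im)
q=P[235:282,232:278].reshape(-1,3); q=q[np.hypot(q[:,0]-.485,q[:,1]-.088)<.04]; print("max z tall",np.sort(q[:,2])[-8:])
S=imaging.get_image('scene')
cv2.imwrite('pics/c.png',cv2.resize(cv2.hconcat([S['pixels'][170:290,350:450,::-1],S['pixels'][170:290,230:330,::-1],im['pixels'][200:320,200:300,::-1]]),None,fx=2.6,fy=2.6))
```

```text
pos [ 0.4858 -0.1493  0.202 ] yaw 70.04 j6 -100.5 t 16.33 tool d cm [ 0.04 -0.11 12.6 ] rz 0.04
max z tall [0.18499545 0.1850035  0.18520161 0.18532479 0.18555871 0.18611194
 0.18701257 0.18852318]
```

View pics/c.png

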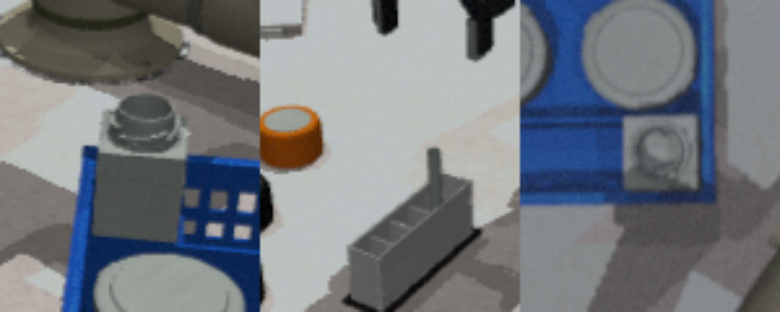

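All three long straws are inside the tall canister, and the caddy stands with only the short straw left. Now the short straw.

Call:
{"fn": "jog_arm", "kwargs": {"plan": "0 0 0 0 -0.1 3.3 0; 0 0 0 0 0 3.3 0; 0 0 0 0 0 3.3 0; 0 0 0 0 0 2.7 0; 0 0 0 0 0 0 0; 0 0 0 0 0 0 255; 0 0 0 0 0 0 255; 0 0 0 0 0 0 255; 0 0 0 0 0 0 255; 0 0 0 0 0 0 255"}}

```text
time_s: 17.27
position: [0.4852, -0.1505, 0.0755]
tool_rot: [[-0.94, 0.342, 0.002], [0.342, 0.94, -0.001], [-0.002, -0.0, -1.0]]
ft_force: [0.7, -0.3, -0.2]
grip_width: 0.0254
gripper_force: 0.0
```

Call:
{"fn": "jog_arm", "kwargs": {"plan": "0 0 0 0 0 0 255; 0 0 0 0 0 0 255; 0 0 0 0 0 0 255; 0 0 0 0 0 -1 255; 0 0 0 0 0 -2 255; 0 0 0 0 0 -3 255; 0 0 0 0 0 -3.5 255; 0 0 0 0 0 -3.5 255; 0 0 0 0 0 -3.5 255; 0 0 0 0 0 -3.5 255"}}

```text
time_s: 18.1
position: [0.4843, -0.15, 0.2761]
tool_rot: [[-0.94, 0.342, -0.0], [0.342, 0.94, 0.0], [0.0, 0.0, -1.0]]
ft_force: [1.1, -0.1, -1.1]
grip_width: 0.0109
gripper_force: 29.3
```

Call:
{"fn": "jog_arm", "kwargs": {"plan": "0 0 0 1.38 3.53 0 255; 0 0 0 1.38 3.53 0 255; 0 0 0 1.38 3.53 0 255; 0 0 0 1.38 3.53 0 255; 0 0 0 1.38 3.53 0 255; 0 0 0 1.38 3.53 0 255; 0 0 0 1.38 3.53 0 255; 0 0 0 1.38 3.53 0 255; 0 0 0 1.38 3.53 0 255; 0 0 0 1.38 3.53 0 255"}}

```text
time_s: 18.93
position: [0.4753, 0.2305, 0.2743]
tool_rot: [[-0.94, 0.342, -0.0], [0.342, 0.94, -0.0], [0.0, -0.0, -1.0]]
ft_force: [0.9, 0.1, -0.5]
grip_width: 0.0111
gripper_force: 29.4
```

Call:
{"fn": "jog_arm", "kwargs": {"plan": "0 0 0 1.38 3.53 0 255; 0 0 0 1.38 3.53 0 255; 0 0 0 0 0 0 255; 0 0 0 0 0 0 255; 0 0 0 0 0 0 255; 0 0 0 0 0 0 255"}}

```text
time_s: 19.43
position: [0.4743, 0.3034, 0.2743]
tool_rot: [[-0.939, 0.343, -0.0], [0.343, 0.939, -0.0], [0.0, -0.0, -1.0]]
ft_force: [-0.4, 0.5, -0.8]
grip_width: 0.011
gripper_force: 29.5
```

```bash
python3 look.py
python3 - <<'E'
from h import *
to(.4746,.3036,.150,70)
im=imaging.get_image("top");P=cloud(im)
for n,c,z0 in (("tall",(.4848,.0882),.160),):
    q=P[220:300,140:300].reshape(-1,3); q=q[(np.hypot(q[:,0]-c[0],q[:,1]-c[1])<.045)]
    s=q[(q[:,2]>z0-.012)&(q[:,2]<z0+.0)]; print(cv2.minAreaRect(s[:,:2].astype(np.float32)))
    r=q[(q[:,2]>z0+.005)];print(cv2.minEnclosingCircle(r[:,:2].astype(np.float32)))
for u,v in ((421,269),(407,225)):
    q=P[v-30:v+30,u-20:u+25].reshape(-1,3); q=q[(q[:,2]>.028)&(q[:,2]<.05)]; print("lid",cv2.minEnclosingCircle(q[:,:2].astype(np.float32)))
E
```

```text
400 slope [ 0.025 -0.012] bottom [0.4729 0.3063] 0.1348 rel tcp mm [-1.5  3. ]
pos [0.4743 0.3033 0.2744] yaw 69.91 j6 -49.4 t 19.48 tool d cm [ -8.31 -19.89  -3.55] rz -0.09
pos [0.4743 0.3033 0.2744] yaw 69.91 j6 -49.4 t 19.48 tool d cm [-0.02  0.04 12.44] rz -0.09
((0.4856131970882416, 0.08908332884311676), (0.07028061896562576, 0.06890556961297989), 2.650451898574829)
((0.4849751591682434, 0.08895134180784225), 0.028758270666003227)
lid ((0.47422826290130615, -0.35456329584121704), 0.03436640650033951)
lid ((0.5934696197509766, -0.3167945146560669), 0.034849684685468674)
```

Call:
{"fn": "jog_arm", "kwargs": {"plan": "0 0 0 0 0 3 255; 0 0 0 0 0 3 255; 0 0 0 0 0 3.3 255; 0 0 0 0 0 3 255; 0 0 0 0 0 0 255; 0 0 0 0 0 0 140; 0 0 0 0 0 0 0; 0 0 0 0 0 0 0; 0 0 0 0 0 -3.5 0; 0 0 0 0 0 -3.5 0"}}

```text
time_s: 20.37
position: [0.4737, 0.3042, 0.2228]
tool_rot: [[-0.94, 0.342, -0.001], [0.342, 0.94, -0.0], [0.001, -0.001, -1.0]]
ft_force: [1.4, 0.3, -0.2]
grip_width: 0.0709
gripper_force: 0.0
```

Call:
{"fn": "jog_arm", "kwargs": {"plan": "0 0 7 0 0 -2 0; 0 0 7 0 0 0 0; 0 0 7 0 0 0 0; 0 0 7 0 0 0 0; 0 0 7 0 0 0 0; 0 0 7 0 0 0 0; 0 0 7 0 0 0 0; 0 0 7 0 0 0 0; 0 0 7 0 0 0 0; 0 0 7 0 0 0 0"}}

```text
time_s: 21.2
position: [0.4744, 0.3045, 0.2433]
tool_rot: [[0.006, 1.0, 0.003], [1.0, -0.006, 0.001], [0.001, 0.003, -1.0]]
ft_force: [0.0, 0.3, -0.3]
grip_width: 0.0854
gripper_force: 0.0
```

Call:
{"fn": "jog_arm", "kwargs": {"plan": "0 0 7 0 0 0 0; 0 0 7 0 0 0 0; 0 0 7 0 0 0 0; 0 0 7 0 0 0 0; 0 0 7 0 0 0 0; 0 0 7 0 0 0 0; 0 0 7 0 0 0 0; 0 0 7 0 0 0 0; 0 0 7 0 0 0 0; 0 0 7 0 0 0 0"}}

```text
time_s: 22.03
position: [0.4744, 0.3045, 0.2433]
tool_rot: [[0.942, 0.336, 0.003], [0.336, -0.942, 0.001], [0.003, -0.0, -1.0]]
ft_force: [0.3, -0.4, 0.4]
grip_width: 0.0854
gripper_force: 0.0
```

Call:
{"fn": "jog_arm", "kwargs": {"plan": "0 0 7 0 0 0 0; 0 0 7 0 0 0 0; 0 0 6 0 0 0 0; 0 0 0 0 0 0 0; 0 0 0 0 0 0 0; 0 0 0 0 0 0 0"}}

```text
time_s: 22.53
position: [0.4742, 0.3044, 0.2422]
tool_rot: [[1.0, 0.003, 0.001], [0.003, -1.0, 0.001], [0.001, -0.001, -1.0]]
ft_force: [0.4, -0.3, 0.5]
grip_width: 0.0855
gripper_force: 0.0
```

Run:
```python
from h import *
im=imaging.get_image("top");P=cloud(im)
for u,v in ((421,269),(407,225)):
    q=P[v-30:v+30,u-20:u+25].reshape(-1,3); q=q[(q[:,2]>.028)&(q[:,2]<.05)]; print("lid",cv2.minEnclosingCircle(q[:,:2].astype(np.float32)))
b=P[215:262,440:495].reshape(-1,3); b=b[(b[:,2]>.03)]; print("bottle",np.nanmedian(b,0),b.min(0),b.max(0))
to(.4743,-.3545,.15,-90)
```

```text
lid ((0.4749709665775299, -0.35421085357666016), 0.03401843458414078)
lid ((0.5943301320075989, -0.3158758878707886), 0.03423013538122177)
bottle [ 0.54792771 -0.4606064   0.11814022] [ 0.512187   -0.50496834  0.03178245] [ 0.5882865  -0.4351756   0.19157376]
pos [0.4742 0.3044 0.242 ] yaw -89.86 j6 110.5 t 22.58 tool d cm [-0.16 65.9   9.17] rz 0.14
```

Call:
{"fn": "jog_arm", "kwargs": {"plan": "0 0 0.1 0 3.88 0 0; 0 0 0 0 3.88 0 0; 0 0 0 0 3.88 0 0; 0 0 0 0 3.88 0 0; 0 0 0 0 3.88 0 0; 0 0 0 0 3.88 0 0; 0 0 0 0 3.88 0 0; 0 0 0 0 3.88 0 0; 0 0 0 0 3.88 0 0; 0 0 0 0 3.88 0 0"}}

```text
time_s: 23.42
position: [0.4731, -0.0855, 0.2418]
tool_rot: [[1.0, 0.0, 0.001], [0.0, -1.0, -0.0], [0.001, 0.0, -1.0]]
ft_force: [1.3, 0.2, -0.5]
grip_width: 0.0854
gripper_force: 0.0
```

Call:
{"fn": "jog_arm", "kwargs": {"plan": "0 0 0 0 3.88 0 0; 0 0 0 0 3.88 0 0; 0 0 0 0 3.88 0 0; 0 0 0 0 3.88 0 0; 0 0 0 0 3.88 0 0; 0 0 0 0 3.88 0 0; 0 0 0 0 3.8 3 0; 0 0 0 0 0 3 0; 0 0 0 0 0 3 0; 0 0 0 0 0 0 0"}}

```text
time_s: 24.25
position: [0.471, -0.3479, 0.1501]
tool_rot: [[1.0, -0.001, -0.007], [-0.001, -1.0, 0.008], [-0.007, -0.008, -1.0]]
ft_force: [-0.6, 0.6, -0.4]
grip_width: 0.0854
gripper_force: 0.0
```

Call:
{"fn": "jog_arm", "kwargs": {"plan": "0 0 0 0 0 0 0; 0 0 0 0 0 0 0; 0 0 0 0 0 0 0"}}

```text
time_s: 24.5
position: [0.4738, -0.3495, 0.1579]
tool_rot: [[1.0, -0.001, 0.003], [-0.001, -1.0, -0.003], [0.003, 0.003, -1.0]]
ft_force: [-0.2, 0.4, 0.1]
grip_width: 0.0854
gripper_force: 0.0
```

Run:
```python
from h import *
for n in ("scene",):
    im=imaging.get_image(n);P=cloud(im)
    u,v=proj(im,[.475,-.354,.03]).astype(int); print(u,v)
    q=P[v-25:v+25,u-25:u+25].reshape(-1,3); q=q[(q[:,2]>.034)&(q[:,2]<.042)&(np.hypot(q[:,0]-.475,q[:,1]+.354)<.045)]; print("lid",cv2.minEnclosingCircle(q[:,:2].astype(np.float32)),len(q))
    cv2.imwrite('pics/d.png',cv2.resize(im['pixels'][120:320,110:340,::-1],None,fx=3,fy=3))
to(.4748,-.3543,.004,-90)
```

```text
219 243
lid ((0.4759206473827362, -0.35076817870140076), 0.03457370400428772) 315
pos [ 0.4737 -0.3494  0.1577] yaw -90.05 j6 42.1 t 24.55 tool d cm [ 0.07  0.45 15.37] rz -0.05
```

View pics/d.png

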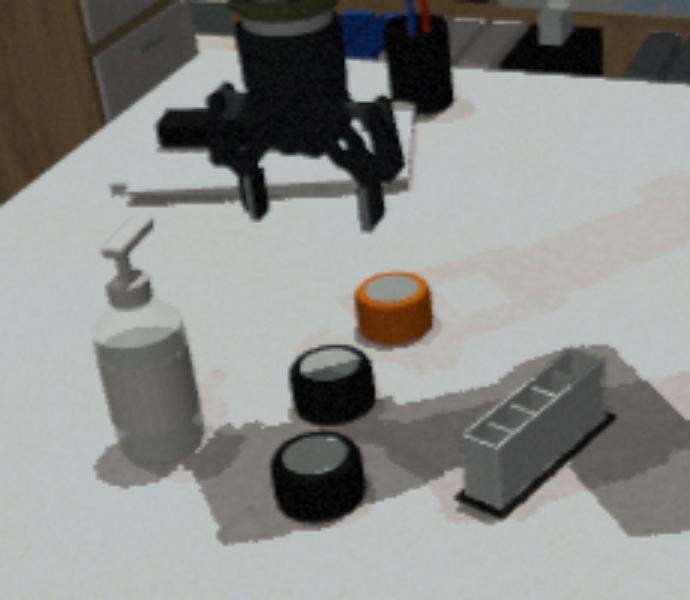

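The caddy is empty and the nearer black lid sits below the gripper at (333,385). Grasping it.

Call:
{"fn": "jog_arm", "kwargs": {"plan": "0 0 0 0.1 0.4 2.5 0; 0 0 0 0 0 3 0; 0 0 0 0 0 3 0; 0 0 0 0 0 3 0; 0 0 0 0 0 2 0; 0 0 0 0 0 1.9 0; 0 0 0 0 0 0 0; 0 0 0 0 0 0 0", "grip_force": 50}}

```text
time_s: 25.22
position: [0.4743, -0.3533, 0.0023]
tool_rot: [[1.0, -0.001, 0.0], [-0.001, -1.0, -0.0], [0.0, 0.0, -1.0]]
ft_force: [-0.4, -0.0, 0.1]
grip_width: 0.0856
gripper_force: 0.0
```

Call:
{"fn": "jog_arm", "kwargs": {"plan": "0 0 0 0 0 0 255; 0 0 0 0 0 0 255; 0 0 0 0 0 0 255; 0 0 0 0 0 0 255; 0 0 0 0 0 0 255; 0 0 0 0 0 0 255"}}

```text
time_s: 25.72
position: [0.4748, -0.3539, 0.0039]
tool_rot: [[1.0, -0.002, 0.003], [-0.002, -1.0, -0.003], [0.003, 0.003, -1.0]]
ft_force: [-0.7, -0.4, 5.5]
grip_width: 0.0659
gripper_force: 55.5
```

```bash
python3 -c "
from h import *
to(.485,.0883,.23,-90)
s=env.observe();print(s['grip_width'],s['gripper_force'],s['ft_force'])"
```

```text
pos [ 0.4748 -0.3539  0.0039] yaw -90.10 j6 41.9 t 25.72 tool d cm [  1.   -44.16 -22.74] rz -0.1
0.06585850249681233 55.47246888942027 [-0.70455967 -0.37303811  5.53006733]
```

Call:
{"fn": "jog_arm", "kwargs": {"plan": "0 0 0 0 0 -1 255; 0 0 0 0 0 -2.5 255; 0 0 0 0 0 -3.5 255; 0 0 0 0 0 -3.5 255; 0 0 0 0 0 -3.5 255; 0 0 0 0 0 -3.5 255; 0 0 0 0 0 -3.5 255; 0 0 0 0 0 -3 255; 0 0 0 0.1 -3.68 0 255; 0 0 0 0.1 -3.68 0 255"}}

```text
time_s: 26.55
position: [0.476, -0.2798, 0.2445]
tool_rot: [[1.0, -0.004, 0.004], [-0.004, -1.0, -0.004], [0.004, 0.004, -1.0]]
ft_force: [1.1, 1.3, -2.3]
grip_width: 0.066
gripper_force: 56.0
```

Call:
{"fn": "jog_arm", "kwargs": {"plan": "0 0 0 0.1 -3.68 0 255; 0 0 0 0.1 -3.68 0 255; 0 0 0 0.1 -3.68 0 255; 0 0 0 0.1 -3.68 0 255; 0 0 0 0.1 -3.68 0 255; 0 0 0 0.1 -3.68 0 255; 0 0 0 0.1 -3.68 0 255; 0 0 0 0.1 -3.68 0 255; 0 0 0 0.1 -3.68 0 255; 0 0 0 0 -3.68 0 255"}}

```text
time_s: 27.38
position: [0.4852, 0.0903, 0.2431]
tool_rot: [[1.0, -0.002, 0.002], [-0.002, -1.0, -0.0], [0.002, 0.0, -1.0]]
ft_force: [0.4, -0.8, -1.6]
grip_width: 0.0655
gripper_force: 56.0
```

Call:
{"fn": "jog_arm", "kwargs": {"plan": "0 0 0 0 0 0 255; 0 0 0 0 0 0 255; 0 0 0 0 0 0 255; 0 0 0 0 0 0 255; 0 0 0 0 0 0 255"}}

```text
time_s: 27.8
position: [0.4858, 0.0874, 0.2418]
tool_rot: [[1.0, -0.004, 0.0], [-0.004, -1.0, -0.0], [0.0, 0.0, -1.0]]
ft_force: [0.7, -0.1, -0.4]
grip_width: 0.0657
gripper_force: 56.2
```

Run:
```python
from h import *
to(.485,.0883,.19,-90)
s=env.observe();print(s['grip_width'],s['gripper_force'],s['ft_force'])
S=imaging.get_image('scene');P=cloud(S); p=s["position"]
# lid in hand: rim points of the disc side not visible; use black pixels
u,v=proj(S,p).astype(int); A=P[v-45:v+45,u-45:u+45]; C=S["pixels"][v-45:v+45,u-45:u+45]
q=A[(C.max(-1)<75)&(abs(A[...,2]-p[2]-.012)<.016)]; print(len(q),np.nanmin(q,0)-p,np.nanmax(q,0)-p)
q=P.reshape(-1,3); q=q[np.hypot(q[:,0]-.485,q[:,1]-.0883)<.045]; s_=q[(q[:,2]>.150)&(q[:,2]<.162)]; print("shoulder scene",cv2.minAreaRect(s_[:,:2].astype(np.float32)),np.median(s_[:,2]))
r=q[(q[:,2]>.176)&(q[:,2]<.184)]; print("rim",cv2.minEnclosingCircle(r[:,:2].astype(np.float32)),len(r))
cv2.imwrite('pics/e.png',cv2.resize(S['pixels'][100:280,320:560,::-1],None,fx=3,fy=3))
```

```text
pos [0.4858 0.0874 0.2418] yaw -90.21 j6 86.6 t 27.80 tool d cm [-0.09 -0.09  5.18] rz -0.21
0.0657121197684667 56.17194282298442 [ 0.65351849 -0.12291507 -0.35693542]
574 [ 0.00146082 -0.04401776 -0.00396698] [0.03637541 0.04755991 0.02799978]
shoulder scene ((0.4870331287384033, 0.09103789925575256), (0.07130485773086548, 0.0700245127081871), 1.7063335180282593) 0.15521750386726163
rim ((0.48597270250320435, 0.0908738449215889), 0.024927789345383644) 125
```

View pics/e.png

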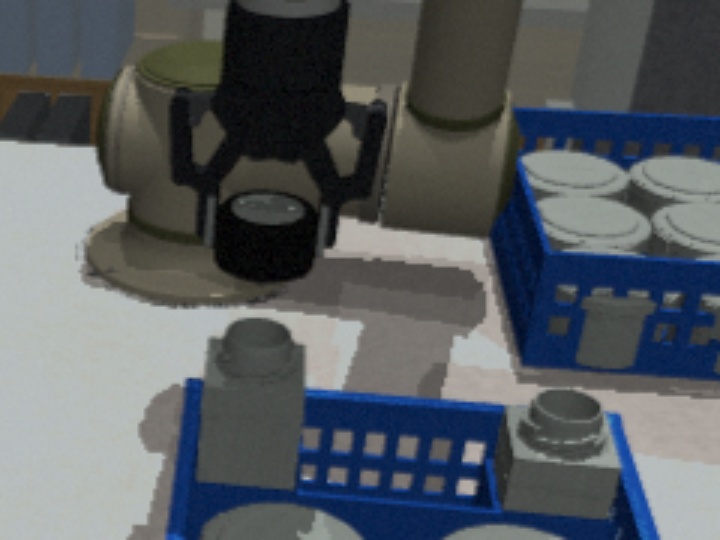

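Call:
{"fn": "jog_arm", "kwargs": {"plan": "0 0 0 -0.1 -0.15 2 255; 0 0 0 0 0 2 255; 0 0 0 0 0 1.2 255; 0 0 0 0 0 0 255; 0 0 0 0 0 0.2 255; 0 0 0 0 0 0.2 255; 0 0 0 0 0 0.2 255; 0 0 0 0 0 0.2 255; 0 0 0 0 0 0.2 255; 0 0 0 0 0 0 255", "grip_force": 25}}

```text
time_s: 28.68
position: [0.4847, 0.09, 0.1793]
tool_rot: [[1.0, -0.002, -0.0], [-0.002, -1.0, -0.0], [-0.0, 0.0, -1.0]]
ft_force: [-0.4, 0.3, -1.6]
grip_width: 0.0653
gripper_force: 56.1
```

Call:
{"fn": "jog_arm", "kwargs": {"plan": "0 0 0 0 0 0.1 255; 0 0 0 0 0 0.1 255; 0 0 0 0 0 0.1 255; 0 0 0 0 0 0 255"}}

```text
time_s: 29.02
position: [0.4847, 0.09, 0.1763]
tool_rot: [[1.0, -0.002, -0.0], [-0.002, -1.0, -0.0], [-0.0, 0.0, -1.0]]
ft_force: [-0.6, 0.1, -1.0]
grip_width: 0.0656
gripper_force: 56.1
```

Call:
{"fn": "jog_arm", "kwargs": {"plan": "0 0 0 0 0 0.1 255; 0 0 0 0 0 0.1 255; 0 0 0 0 0 0 255"}}

```text
time_s: 29.27
position: [0.4847, 0.09, 0.1743]
tool_rot: [[1.0, -0.002, -0.0], [-0.002, -1.0, 0.0], [-0.0, -0.0, -1.0]]
ft_force: [0.2, -0.8, -1.1]
grip_width: 0.0659
gripper_force: 56.1
```

Call:
{"fn": "jog_arm", "kwargs": {"plan": "0 0 0 0 0 0.1 255; 0 0 0 0 0 0.1 255; 0 0 0 0 0 0 255"}}

```text
time_s: 29.52
position: [0.4848, 0.09, 0.1725]
tool_rot: [[1.0, -0.002, 0.0], [-0.002, -1.0, -0.0], [0.0, 0.0, -1.0]]
ft_force: [-0.8, -0.5, -0.2]
grip_width: 0.0654
gripper_force: 56.5
```

Call:
{"fn": "jog_arm", "kwargs": {"plan": "0 0 0 0 0 0.1 255; 0 0 0 0 0 0 255"}}

```text
time_s: 29.68
position: [0.4851, 0.09, 0.1723]
tool_rot: [[1.0, -0.002, 0.002], [-0.002, -1.0, -0.0], [0.002, 0.0, -1.0]]
ft_force: [-2.0, 0.3, 5.2]
grip_width: 0.0662
gripper_force: 57.1
```

Contact with the lid edge about 13.5 mm above the shoulder, so the thread start is about 20° back. Turning anticlockwise (rz negative).

Call:
{"fn": "jog_arm", "kwargs": {"plan": "0 0 -4 0 0 -0.02 255; 0 0 -4 0 0 -0.03 255; 0 0 0 0 0 0 255"}}

```text
time_s: 29.93
position: [0.4855, 0.0898, 0.1728]
tool_rot: [[0.99, 0.14, 0.002], [0.14, -0.99, -0.0], [0.002, 0.001, -1.0]]
ft_force: [0.8, 0.0, 5.3]
grip_width: 0.0654
gripper_force: 56.8
```

Call:
{"fn": "jog_arm", "kwargs": {"plan": "0 0 -4 0 0 -0.03 255; 0 0 -4 0 0 -0.03 255; 0 0 0 0 0 0 255"}}

```text
time_s: 30.18
position: [0.4854, 0.0899, 0.1735]
tool_rot: [[0.961, 0.276, 0.002], [0.276, -0.961, -0.0], [0.002, 0.001, -1.0]]
ft_force: [0.5, -0.4, 6.9]
grip_width: 0.0657
gripper_force: 56.9
```

Call:
{"fn": "jog_arm", "kwargs": {"plan": "0 0 -4 0 0 0 255; 0 0 -4 0 0 0 255; 0 0 0 0 0 0 255"}}

```text
time_s: 30.43
position: [0.485, 0.09, 0.1728]
tool_rot: [[0.914, 0.406, 0.001], [0.406, -0.914, 0.0], [0.001, 0.0, -1.0]]
ft_force: [1.7, -0.4, -0.9]
grip_width: 0.0658
gripper_force: 56.2
```

Call:
{"fn": "jog_arm", "kwargs": {"plan": "0 0 -4 0 0 0.1 255; 0 0 0 0 0 0.1 255; 0 0 0 0 0 0.1 255; 0 0 0 0 0 0 255"}}

```text
time_s: 30.77
position: [0.4845, 0.09, 0.1692]
tool_rot: [[0.885, 0.465, -0.001], [0.465, -0.885, 0.0], [-0.001, -0.001, -1.0]]
ft_force: [-0.4, 0.3, -1.0]
grip_width: 0.0659
gripper_force: 56.3
```

Call:
{"fn": "jog_arm", "kwargs": {"plan": "0 0 0 0 0 0.1 255; 0 0 0 0 0 0.1 255; 0 0 0 0 0 0 255"}}

```text
time_s: 31.02
position: [0.4847, 0.09, 0.1674]
tool_rot: [[0.884, 0.467, -0.0], [0.467, -0.884, 0.0], [-0.0, -0.0, -1.0]]
ft_force: [0.2, 0.5, -1.1]
grip_width: 0.0659
gripper_force: 56.3
```

Call:
{"fn": "jog_arm", "kwargs": {"plan": "0 0 0 0 0 0.1 255; 0 0 0 0 0 0 255"}}

```text
time_s: 31.18
position: [0.4849, 0.09, 0.1671]
tool_rot: [[0.884, 0.468, 0.001], [0.468, -0.884, -0.0], [0.001, 0.0, -1.0]]
ft_force: [-1.5, -0.1, 3.2]
grip_width: 0.0655
gripper_force: 56.8
```

Call:
{"fn": "jog_arm", "kwargs": {"plan": "0 0 0 0 0 0.1 255; 0 0 0 0 0 0 255"}}

```text
time_s: 31.35
position: [0.4852, 0.09, 0.167]
tool_rot: [[0.884, 0.468, 0.002], [0.468, -0.884, -0.0], [0.002, 0.001, -1.0]]
ft_force: [-3.3, -1.0, 11.5]
grip_width: 0.0656
gripper_force: 57.7
```

It dropped 6.7 mm to the expected height. Tightening clockwise.

Call:
{"fn": "jog_arm", "kwargs": {"plan": "0 0 6 0 0 0.02 255; 0 0 6 0 0 0.05 255; 0 0 6 0 0 0.05 255; 0 0 6 0 0 0.05 255; 0 0 0 0 0 0 255"}}

```text
time_s: 31.77
position: [0.4857, 0.0899, 0.1649]
tool_rot: [[0.998, 0.062, 0.003], [0.062, -0.998, -0.0], [0.003, 0.001, -1.0]]
ft_force: [0.3, -0.7, 6.4]
grip_width: 0.0658
gripper_force: 57.1
```

Call:
{"fn": "jog_arm", "kwargs": {"plan": "0 0 6 0 0 0.05 255; 0 0 6 0 0 0.05 255; 0 0 6 0 0 0.05 255; 0 0 6 0 0 0.05 255; 0 0 0 0 0 0 255"}}

```text
time_s: 32.18
position: [0.4858, 0.0898, 0.163]
tool_rot: [[0.937, -0.349, 0.004], [-0.349, -0.937, -0.0], [0.004, -0.001, -1.0]]
ft_force: [-0.6, 0.5, 7.7]
grip_width: 0.0657
gripper_force: 57.1
```

```bash
python3 -c "
from h import *
to(.485,.0883,.19,-90)
s=env.observe();print(s['ft_force'],s['wrist_torque'])"
```

```text
pos [0.4858 0.0898 0.163 ] yaw -110.44 j6 107.2 t 32.18 tool d cm [-0.01  0.17 -2.7 ] rz -20.44
[-0.63035668  0.47342257  7.72969602] [-0.18151892 -0.04277495 -0.10739828]
```

Call:
{"fn": "jog_arm", "kwargs": {"plan": "0 0 6 0 0 0.05 255; 0 0 6 0 0 0.05 255; 0 0 6 0 0 0.05 255; 0 0 6 0 0 0.05 255; 0 0 0 0 0 0 255"}}

```text
time_s: 32.6
position: [0.4859, 0.0894, 0.1611]
tool_rot: [[0.714, -0.7, 0.004], [-0.7, -0.714, -0.001], [0.004, -0.001, -1.0]]
ft_force: [-0.7, -2.0, 8.2]
grip_width: 0.0657
gripper_force: 57.2
```

```bash
python3 -c "
from h import *
to(.485,.0883,.19,-90)
s=env.observe();print(s['ft_force'],s['wrist_torque'])"
```

```text
pos [0.4859 0.0894 0.1611] yaw -134.43 j6 131.2 t 32.60 tool d cm [ 0.03  0.14 -2.89] rz -44.43
[-0.70610247 -1.98696528  8.21884818] [-0.566099    0.13107874 -0.05933493]
```

Call:
{"fn": "jog_arm", "kwargs": {"plan": "0 0 4 0 0 0.03 255; 0 0 4 0 0 0.03 255; 0 0 0 0 0 0 255"}}

```text
time_s: 32.85
position: [0.486, 0.0892, 0.1609]
tool_rot: [[0.611, -0.791, 0.004], [-0.791, -0.611, -0.002], [0.004, -0.002, -1.0]]
ft_force: [-0.2, -3.9, 11.3]
grip_width: 0.0662
gripper_force: 57.5
```

```bash
python3 -c "
from h import *
to(.485,.0883,.19,-90)
s=env.observe();print(s['ft_force'],s['wrist_torque'])"
```

```text
pos [0.486  0.0892 0.1609] yaw -142.32 j6 139.1 t 32.85 tool d cm [ 0.02  0.13 -2.91] rz -52.32
[-0.15926587 -3.89680422 11.25817573] [-0.73041023  0.27209568  0.00674273]
```

Call:
{"fn": "jog_arm", "kwargs": {"plan": "0 0 4 0 0 0.03 255; 0 0 4 0 0 0.03 255; 0 0 0 0 0 0 255"}}

```text
time_s: 33.1
position: [0.486, 0.089, 0.1608]
tool_rot: [[0.495, -0.869, 0.005], [-0.869, -0.495, -0.002], [0.004, -0.003, -1.0]]
ft_force: [-2.4, -4.9, 16.0]
grip_width: 0.0657
gripper_force: 58.1
```

```bash
python3 -c "
from h import *
to(.485,.0883,.19,-90)
s=env.observe();print(s['ft_force'],s['wrist_torque'])"
```

```text
pos [0.486  0.089  0.1608] yaw -150.32 j6 147.1 t 33.10 tool d cm [ 0.03  0.11 -2.92] rz -60.32
[-2.39287064 -4.86013026 15.98742199] [-0.94751392  0.77297208 -0.02702209]
```

Call:
{"fn": "jog_arm", "kwargs": {"plan": "0 0 5 0 0 -0.1 255; 0 0 5 0 0 0 255; 0 0 0 0 0 0 255"}}

```text
time_s: 33.35
position: [0.4848, 0.0889, 0.1608]
tool_rot: [[0.337, -0.942, 0.001], [-0.942, -0.337, -0.003], [0.003, 0.0, -1.0]]
ft_force: [-3.8, -4.9, 10.1]
grip_width: 0.066
gripper_force: 57.4
```

Run:
```python
from h import *
to(.485,.0883,.19,-90)
s=env.observe();print(s['ft_force'],s['wrist_torque'])
im=imaging.get_image('scene');cv2.imwrite('pics/f.png',cv2.resize(im['pixels'][150:270,340:480,::-1],None,fx=4,fy=4))
```

```text
pos [0.4848 0.0889 0.1608] yaw -160.32 j6 157.1 t 33.35 tool d cm [ 0.07  0.   -2.92] rz -70.32
[-3.75026355 -4.94132213 10.14240697] [-0.91003433  0.78394755  0.02000113]
```

View pics/f.png

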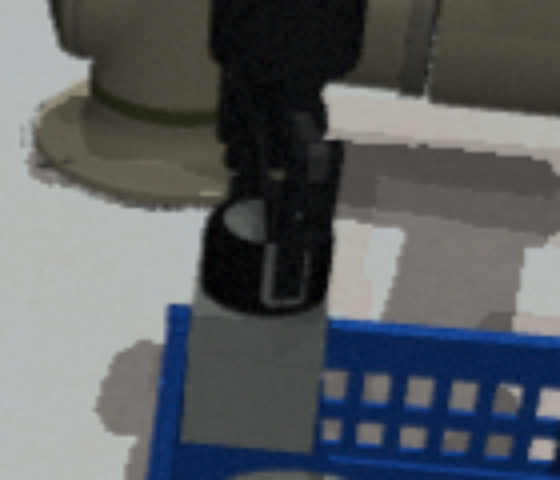

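Heights agree with home (edge about 2.2 mm above the shoulder), but there is no stop torque yet. I'll regrip and turn further until the stop shows as torque.

Call:
{"fn": "jog_arm", "kwargs": {"plan": "0 0 0 0 0 -0.1 0; 0 0 0 0 0 0 0; 0 0 0 0 0 0 0; 0 0 0 0 0 0 0; 0 0 -7 0 0 0 0; 0 0 -7 0 0 0 0; 0 0 -7 0 0 0 0; 0 0 -7 0 0 0 0; 0 0 -7 0 0 0 0; 0 0 -7 0 0 0 0"}}

```text
time_s: 34.23
position: [0.4848, 0.0901, 0.1605]
tool_rot: [[0.885, -0.466, -0.0], [-0.466, -0.885, 0.0], [-0.0, -0.0, -1.0]]
ft_force: [-0.3, -1.2, -0.3]
grip_width: 0.0852
gripper_force: 0.0
```

Call:
{"fn": "jog_arm", "kwargs": {"plan": "0 0 -7 0 0 0 0; 0 0 -7 0 0 0 0; 0 0 -7 0 0 0 0; 0 0 -7 0 0 0 0; 0 0 0 0 0 0 0; 0 0 0 0 0 0 0; 0 0 0 0 0 0 0; 0 0 0 0 0 0 255; 0 0 0 0 0 0 255; 0 0 0 0 0 0 255", "grip_force": 60}}

```text
time_s: 35.07
position: [0.485, 0.0901, 0.1615]
tool_rot: [[1.0, -0.003, 0.001], [-0.003, -1.0, 0.0], [0.001, -0.0, -1.0]]
ft_force: [-1.8, 1.2, 6.6]
grip_width: 0.0657
gripper_force: 67.2
```

Call:
{"fn": "jog_arm", "kwargs": {"plan": "0 0 0 0 0 0 255; 0 0 0 0 0 0 255; 0 0 0 0 0 0 255"}}

```text
time_s: 35.32
position: [0.4849, 0.0901, 0.1615]
tool_rot: [[1.0, -0.003, 0.001], [-0.003, -1.0, 0.0], [0.001, -0.0, -1.0]]
ft_force: [-1.9, 0.7, 6.3]
grip_width: 0.066
gripper_force: 67.2
```

```bash
cat > st.py <<'E'
from h import *
to(.485,.0883,.19,-90)
s=env.observe();print(s['ft_force'].round(2),s['wrist_torque'].round(3),"j6eff %.3f"%s['joint_efforts'][5],s['grip_width'],s['gripper_force'])
E
python3 st.py
```

```text
pos [0.4849 0.0901 0.1615] yaw -90.18 j6 86.9 t 35.32 tool d cm [ 0.01  0.18 -2.85] rz -0.18
[-1.86  0.69  6.31] [ 0.088  0.271 -0.129] j6eff -0.086 0.06595994300422614 67.22195360809565
```

Call:
{"fn": "jog_arm", "kwargs": {"plan": "0 0 5 0 0 0 255; 0 0 5 0 0 0 255; 0 0 0 0 0 0 255"}}

```text
time_s: 35.57
position: [0.4864, 0.0885, 0.1616]
tool_rot: [[0.984, -0.18, 0.005], [-0.18, -0.984, -0.004], [0.005, 0.003, -1.0]]
ft_force: [3.9, -6.8, 2.6]
grip_width: 0.0654
gripper_force: 67.6
```

```bash
python3 st.py
```

```text
pos [0.4864 0.0885 0.1616] yaw -100.34 j6 97.1 t 35.57 tool d cm [-0.12  0.05 -2.84] rz -10.34
[ 3.91 -6.77  2.57] [-1.596 -0.75   0.137] j6eff 1.205 0.06544600918666148 67.62124869972467
```

Call:
{"fn": "jog_arm", "kwargs": {"plan": "0 0 5 0 0 0 255; 0 0 5 0 0 0 255; 0 0 0 0 0 0 255"}}

```text
time_s: 35.82
position: [0.4855, 0.0886, 0.1615]
tool_rot: [[0.937, -0.348, 0.002], [-0.348, -0.937, -0.003], [0.003, 0.002, -1.0]]
ft_force: [0.7, -6.1, 6.1]
grip_width: 0.0656
gripper_force: 68.9
```

```bash
python3 st.py
```

```text
pos [0.4855 0.0886 0.1615] yaw -110.38 j6 107.1 t 35.82 tool d cm [-0.03  0.05 -2.85] rz -20.38
[ 0.73 -6.05  6.08] [-1.378  0.033  0.033] j6eff 0.981 0.06562768672423956 68.90991659433098
```

The stop shows as joint‑6 effort of about 1.2 N m, then the pads slip, so the lid is tight. I'll release and check both lids.

Call:
{"fn": "jog_arm", "kwargs": {"plan": "0 0 0 0 0 0 0; 0 0 0 0 0 0 0; 0 0 0 0 0 0 0; 0 0 0 0 0 0 0; 0 0 0 0 0 -2 0; 0 0 0 0 0 -3 0; 0 0 -6.8 0 0 -3 0; 0 0 -6.8 0 0 0 0; 0 0 -6.8 0 0 0 0; 0 0 0 2 3.2 0 0"}}

```text
time_s: 36.65
position: [0.503, 0.0615, 0.2417]
tool_rot: [[1.0, 0.016, 0.0], [0.016, -1.0, 0.002], [0.0, -0.002, -1.0]]
ft_force: [1.5, 1.4, 0.3]
grip_width: 0.0854
gripper_force: 0.0
```

Call:
{"fn": "jog_arm", "kwargs": {"plan": "0 0 0 1 3.7 0 0; 0 0 0 1 3.7 0 0; 0 0 0 1 3.7 0 0; 0 0 0 1 3.7 0 0; 0 0 0 0 0 0 0; 0 0 0 0 0 0 0; 0 0 0 0 0 0 0"}}

```text
time_s: 37.23
position: [0.5455, -0.0893, 0.2405]
tool_rot: [[1.0, 0.005, -0.001], [0.005, -1.0, 0.001], [-0.001, -0.001, -1.0]]
ft_force: [-0.5, 0.3, -0.0]
grip_width: 0.0857
gripper_force: 0.0
```

Run:
```python
from h import *
T=imaging.get_image("top");S=imaging.get_image("scene");PT,PS=cloud(T),cloud(S)
for n,P in (("top",PT),("scene",PS)):
    q=P.reshape(-1,3); k=q[(np.hypot(q[:,0]-.485,q[:,1]-.089)<.045)&(q[:,2]>.185)&(q[:,2]<.205)]
    A=np.c_[k[:,:2]-[.485,.089],np.ones(len(k))]; print(n,"lid on tall",cv2.minEnclosingCircle(k[:,:2].astype(np.float32)),"plane",np.linalg.lstsq(A,k[:,2],rcond=None)[0],np.median(k[:,2]))
    k=q[(np.hypot(q[:,0]-.57,q[:,1]+.33)<.12)&(q[:,2]>.034)&(q[:,2]<.042)]; print("lid1",cv2.minEnclosingCircle(k[:,:2].astype(np.float32)),len(k))
    k=q[(np.hypot(q[:,0]-.4745,q[:,1]-.305)<.045)]; r=k[(k[:,2]>.137)&(k[:,2]<.148)]; print("rim short",cv2.minEnclosingCircle(r[:,:2].astype(np.float32)),len(r)); s=k[(k[:,2]>.11)&(k[:,2]<.123)]; print("sh",cv2.minAreaRect(s[:,:2].astype(np.float32)),np.median(s[:,2]))
to(.594,-.316,.1,-90)
cv2.imwrite('pics/g.png',cv2.resize(S['pixels'][160:330,130:550,::-1],None,fx=1.9,fy=1.9))
```

```text
top lid on tall ((0.48541060090065, 0.08787509799003601), 0.034246135503053665) plane [ 0.00100557 -0.00311287  0.19440699] 0.1944605613855619
lid1 ((0.5739626288414001, -0.36635223031044006), 0.085316501557827) 317
rim short ((0.47500893473625183, 0.30379411578178406), 0.025555307045578957) 71
sh ((0.4698266088962555, 0.3080105781555176), (0.07995118945837021, 0.079929880797863), 2.028097629547119) 0.11585461319033907
scene lid on tall ((0.4866499900817871, 0.08945339173078537), 0.034861207008361816) plane [-0.07669175  0.00611997  0.194151  ] 0.19450624910470415
lid1 ((0.5780057907104492, -0.3642284572124481), 0.0853101834654808) 453
rim short ((0.4757864773273468, 0.3046868145465851), 0.025821171700954437) 150
sh ((0.4766593873500824, 0.30972325801849365), (0.07471572607755661, 0.0786377489566803), 1.410866141319275) 0.11708723336695459
pos [ 0.5455 -0.0885  0.2408] yaw -89.62 j6 68.1 t 37.33 tool d cm [ 4.7  22.79 14.08] rz 0.38
```

View pics/g.png

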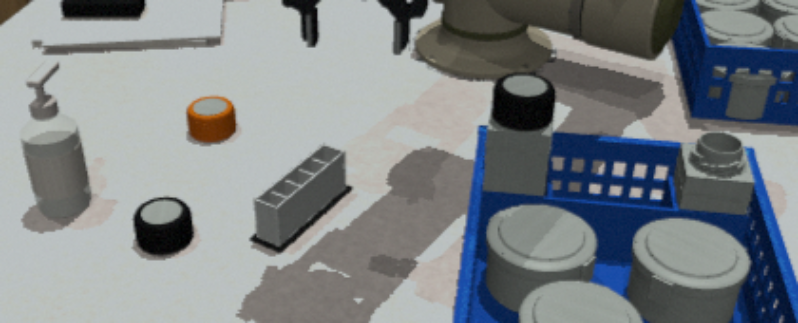

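The lid sits level on the tall canister with its top at 0.1945 m (home is 0.195). The second black lid is still at (163,225) in the crop, the same place as before. Going for it.

Call:
{"fn": "jog_arm", "kwargs": {"plan": "0 0 0.3 0.8 3.8 0 0; 0 0 0 0.8 3.8 0 0; 0 0 0 0.8 3.8 0 0; 0 0 0 0.8 3.8 2 0; 0 0 0 0.8 3.8 3 0; 0 0 0 0.8 3.8 3 0; 0 0 0 0 0 3 0; 0 0 0 0 0 0 0; 0 0 0 0 0 0 0; 0 0 0 0 0 0 0"}}

```text
time_s: 38.17
position: [0.592, -0.3033, 0.143]
tool_rot: [[1.0, 0.002, 0.002], [0.002, -1.0, -0.001], [0.002, 0.001, -1.0]]
ft_force: [-0.1, -0.3, 1.0]
grip_width: 0.0856
gripper_force: 0.0
```

Run:
```python
from h import *
S=imaging.get_image("scene");P=cloud(S); q=P.reshape(-1,3)
k=q[(np.hypot(q[:,0]-.594,q[:,1]+.316)<.048)&(q[:,2]>.034)&(q[:,2]<.042)]; print("lid1",cv2.minEnclosingCircle(k[:,:2].astype(np.float32)),len(k))
to(.5945,-.316,.003,-90)
```

```text
lid1 ((0.5948691368103027, -0.3119335472583771), 0.03477199748158455) 424
pos [ 0.5921 -0.3034  0.1436] yaw -89.90 j6 52.6 t 38.22 tool d cm [ 0.19  1.22 14.06] rz 0.1
```

Call:
{"fn": "jog_arm", "kwargs": {"plan": "0 0 0 0.2 1.2 2 0; 0 0 0 0 0 2 0; 0 0 0 0 0 2.5 0; 0 0 0 0 0 2.5 0; 0 0 0 0 0 2.5 0; 0 0 0 0 0 1.5 0; 0 0 0 0 0 1 0; 0 0 0 0 0 0 0; 0 0 0 0 0 0 0; 0 0 0 0 0 0 255", "grip_force": 50}}

```text
time_s: 39.05
position: [0.5941, -0.3168, 0.0028]
tool_rot: [[1.0, 0.0, 0.003], [0.0, -1.0, -0.002], [0.003, 0.002, -1.0]]
ft_force: [-0.0, 0.6, 0.5]
grip_width: 0.0758
gripper_force: 0.0
```

Call:
{"fn": "jog_arm", "kwargs": {"plan": "0 0 0 0 0 0 255; 0 0 0 0 0 0 255; 0 0 0 0 0 0 255; 0 0 0 0 0 0 255; 0 0 0 0 0 0 255; 0 0 0 0 0 0 255"}}

```text
time_s: 39.55
position: [0.594, -0.317, 0.0033]
tool_rot: [[1.0, 0.0, 0.003], [0.0, -1.0, -0.002], [0.003, 0.002, -1.0]]
ft_force: [-2.1, 0.5, 7.7]
grip_width: 0.0661
gripper_force: 55.7
```

```bash
python3 st.py; python3 -c "
from h import *
to(.475,.3045,.245,-90)"
```

```text
pos [ 0.594  -0.317   0.0033] yaw -90.00 j6 51.9 t 39.55 tool d cm [-10.84 -40.49 -18.79] rz 0.0
[-2.09  0.5   7.68] [ 0.355  0.212 -0.018] j6eff 0.019 0.06607836072140473 55.70805989205837
pos [ 0.594  -0.317   0.0033] yaw -90.00 j6 51.9 t 39.55 tool d cm [-11.83 -62.09 -24.34] rz 0.0
```

Call:
{"fn": "jog_arm", "kwargs": {"plan": "0 0 0 0 0 -1 255; 0 0 0 0 0 -2.5 255; 0 0 0 0 0 -3.5 255; 0 0 0 0 0 -3.5 255; 0 0 0 0 0 -3.5 255; 0 0 0 0 0 -3.5 255; 0 0 0 0 0 -3.5 255; 0 0 0 0 0 -3.5 255; 0 0 0 -0.7 -3.66 0 255; 0 0 0 -0.7 -3.66 0 255"}}

```text
time_s: 40.38
position: [0.5793, -0.244, 0.249]
tool_rot: [[1.0, -0.003, 0.005], [-0.003, -1.0, -0.004], [0.005, 0.004, -1.0]]
ft_force: [0.7, 0.0, -2.2]
grip_width: 0.0662
gripper_force: 56.2
```

Call:
{"fn": "jog_arm", "kwargs": {"plan": "0 0 0 -0.7 -3.66 0 255; 0 0 0 -0.7 -3.66 0 255; 0 0 0 -0.7 -3.66 0 255; 0 0 0 -0.7 -3.66 0 255; 0 0 0 -0.7 -3.66 0 255; 0 0 0 -0.7 -3.66 0 255; 0 0 0 -0.7 -3.66 0 255; 0 0 0 -0.7 -3.66 0 255; 0 0 0 -0.7 -3.66 0 255; 0 0 0 -0.7 -3.66 0 255"}}

```text
time_s: 41.22
position: [0.5082, 0.1244, 0.247]
tool_rot: [[1.0, -0.0, 0.002], [-0.0, -1.0, -0.0], [0.002, 0.0, -1.0]]
ft_force: [0.3, -0.7, -0.8]
grip_width: 0.0663
gripper_force: 56.2
```

Call:
{"fn": "jog_arm", "kwargs": {"plan": "0 0 0 -0.7 -3.66 0 255; 0 0 0 -0.7 -3.66 0 255; 0 0 0 -0.7 -3.66 0 255; 0 0 0 -0.7 -3.66 0 255; 0 0 0 -0.7 -3.66 0 255; 0 0 0 0 0 0 255; 0 0 0 0 0 0 255; 0 0 0 0 0 0 255; 0 0 0 0 0 0 255; 0 0 0 0 0 0 255"}}

```text
time_s: 42.05
position: [0.4745, 0.3047, 0.2461]
tool_rot: [[1.0, -0.002, 0.0], [-0.002, -1.0, 0.0], [0.0, -0.0, -1.0]]
ft_force: [0.0, 0.4, -1.6]
grip_width: 0.066
gripper_force: 56.3
```

```bash
python3 st.py
python3 - <<'E'
from h import *
to(.4748,.305,.152,-90)
S=imaging.get_image('scene');P=cloud(S); p=env.observe()["position"]
u,v=proj(S,p).astype(int); A=P[v-45:v+45,u-45:u+45]; C=S["pixels"][v-45:v+45,u-45:u+45]
q=A[(C.max(-1)<75)&(abs(A[...,2]-p[2]-.012)<.016)]; print(len(q),np.nanmin(q,0)-p,np.nanmax(q,0)-p)
E
```

```text
pos [0.4745 0.3047 0.2461] yaw -90.11 j6 110.8 t 42.05 tool d cm [ 1.08 21.63  5.61] rz -0.11
[ 0.02  0.37 -1.55] [-0.036 -0.087 -0.03 ] j6eff -0.005 0.06599074080793696 56.278388276696205
pos [0.4745 0.3047 0.2461] yaw -90.11 j6 110.8 t 42.05 tool d cm [ 0.02 -0.03  9.41] rz -0.11
660 [-0.00247081 -0.04536523 -0.003823  ] [0.03655699 0.04834071 0.02799898]
```

Call:
{"fn": "jog_arm", "kwargs": {"plan": "0 0 0 0 0 2.5 255; 0 0 0 0 0 2.5 255; 0 0 0 0 0 2.5 255; 0 0 0 0 0 1.9 255; 0 0 0 0 0 0 255; 0 0 0 0 0 0.2 255; 0 0 0 0 0 0.2 255; 0 0 0 0 0 0.2 255; 0 0 0 0 0 0.2 255; 0 0 0 0 0 0 255"}}

```text
time_s: 42.93
position: [0.4742, 0.3058, 0.144]
tool_rot: [[1.0, -0.0, 0.001], [-0.0, -1.0, 0.0], [0.001, -0.0, -1.0]]
ft_force: [0.0, -0.3, -1.8]
grip_width: 0.0662
gripper_force: 56.3
```

Call:
{"fn": "jog_arm", "kwargs": {"plan": "0 0 0 0 0 0.1 255; 0 0 0 0 0 0.1 255; 0 0 0 0 0 0.1 255; 0 0 0 0 0 0 255"}}

```text
time_s: 43.27
position: [0.4741, 0.3058, 0.1405]
tool_rot: [[1.0, -0.0, -0.0], [-0.0, -1.0, -0.0], [-0.0, 0.0, -1.0]]
ft_force: [-0.5, 0.1, -2.1]
grip_width: 0.0661
gripper_force: 56.3
```

Call:
{"fn": "jog_arm", "kwargs": {"plan": "0 0 0 0 0 0.1 255; 0 0 0 0 0 0.1 255; 0 0 0 0 0 0.1 255; 0 0 0 0 0 0 255"}}

```text
time_s: 43.6
position: [0.4742, 0.3057, 0.1375]
tool_rot: [[1.0, -0.0, -0.0], [-0.0, -1.0, -0.0], [-0.0, 0.0, -1.0]]
ft_force: [0.9, -0.1, -1.1]
grip_width: 0.0663
gripper_force: 56.4
```

Call:
{"fn": "jog_arm", "kwargs": {"plan": "0 0 0 0 0 0.1 255; 0 0 0 0 0 0.1 255; 0 0 0 0 0 0 255"}}

```text
time_s: 43.85
position: [0.4741, 0.3057, 0.1355]
tool_rot: [[1.0, -0.0, -0.0], [-0.0, -1.0, -0.0], [-0.0, 0.0, -1.0]]
ft_force: [0.4, -1.1, -0.3]
grip_width: 0.0664
gripper_force: 56.4
```

Call:
{"fn": "jog_arm", "kwargs": {"plan": "0 0 0 0 0 0.1 255; 0 0 0 0 0 0.1 255; 0 0 0 0 0 0 255"}}

```text
time_s: 44.1
position: [0.4741, 0.3057, 0.1335]
tool_rot: [[1.0, -0.0, -0.0], [-0.0, -1.0, -0.0], [-0.0, 0.0, -1.0]]
ft_force: [-0.1, -1.4, -0.2]
grip_width: 0.066
gripper_force: 56.4
```

Call:
{"fn": "jog_arm", "kwargs": {"plan": "0 0 0 0 0 0.1 255; 0 0 0 0 0 0 255"}}

```text
time_s: 44.27
position: [0.4742, 0.3058, 0.1331]
tool_rot: [[1.0, -0.0, 0.001], [-0.0, -1.0, 0.0], [0.001, -0.0, -1.0]]
ft_force: [-0.7, -1.0, 2.6]
grip_width: 0.0661
gripper_force: 56.8
```

Call:
{"fn": "jog_arm", "kwargs": {"plan": "0 0 0 0 0 0.1 255; 0 0 0 0 0 0 255"}}

```text
time_s: 44.43
position: [0.4745, 0.3058, 0.133]
tool_rot: [[1.0, 0.0, 0.002], [0.0, -1.0, 0.0], [0.002, -0.0, -1.0]]
ft_force: [-2.1, -2.2, 10.1]
grip_width: 0.0663
gripper_force: 57.4
```

Call:
{"fn": "jog_arm", "kwargs": {"plan": "0 0 0 0 0 0.1 255; 0 0 0 0 0 0 255"}}

```text
time_s: 44.6
position: [0.4747, 0.3058, 0.1329]
tool_rot: [[1.0, 0.0, 0.003], [0.0, -1.0, 0.001], [0.003, -0.001, -1.0]]
ft_force: [-3.7, -3.2, 16.9]
grip_width: 0.0664
gripper_force: 58.1
```

Contact at 0.133, about 28° before the thread start. Turning back.

Call:
{"fn": "jog_arm", "kwargs": {"plan": "0 0 -4 0 0 -0.1 255; 0 0 -4 0 0 -0.05 255; 0 0 -4 0 0 -0.03 255; 0 0 0 0 0 0 255"}}

```text
time_s: 44.93
position: [0.475, 0.306, 0.1337]
tool_rot: [[0.977, 0.211, 0.003], [0.211, -0.977, 0.001], [0.003, -0.0, -1.0]]
ft_force: [0.4, -0.9, 7.6]
grip_width: 0.0659
gripper_force: 57.1
```

Call:
{"fn": "jog_arm", "kwargs": {"plan": "0 0 -4 0 0 -0.03 255; 0 0 -4 0 0 -0.03 255; 0 0 0 0 0 0 255"}}

```text
time_s: 45.18
position: [0.475, 0.306, 0.1344]
tool_rot: [[0.939, 0.345, 0.003], [0.345, -0.939, 0.001], [0.003, 0.0, -1.0]]
ft_force: [0.2, -0.9, 7.7]
grip_width: 0.0663
gripper_force: 57.2
```

Call:
{"fn": "jog_arm", "kwargs": {"plan": "0 0 -4 0 0 -0.03 255; 0 0 0 0 0 0 255"}}

```text
time_s: 45.35
position: [0.4749, 0.3061, 0.1347]
tool_rot: [[0.912, 0.41, 0.003], [0.41, -0.912, 0.001], [0.003, 0.0, -1.0]]
ft_force: [0.3, -1.0, 8.4]
grip_width: 0.0667
gripper_force: 57.2
```

Call:
{"fn": "jog_arm", "kwargs": {"plan": "0 0 -4 0 0 0 255; 0 0 0 0 0 0 255"}}

```text
time_s: 45.52
position: [0.475, 0.3061, 0.1349]
tool_rot: [[0.881, 0.472, 0.003], [0.472, -0.881, 0.001], [0.004, 0.0, -1.0]]
ft_force: [0.5, -0.2, 9.9]
grip_width: 0.0663
gripper_force: 57.3
```

Call:
{"fn": "jog_arm", "kwargs": {"plan": "0 0 -4 0 0 -0.03 255; 0 0 0 0 0 0 255"}}

```text
time_s: 45.68
position: [0.4749, 0.3062, 0.1349]
tool_rot: [[0.846, 0.533, 0.003], [0.533, -0.846, 0.001], [0.003, 0.0, -1.0]]
ft_force: [0.6, -0.2, 8.1]
grip_width: 0.0658
gripper_force: 57.1
```

Call:
{"fn": "jog_arm", "kwargs": {"plan": "0 0 -4 0 0 0 255; 0 0 0 0 0 0 255"}}

```text
time_s: 45.85
position: [0.4742, 0.306, 0.134]
tool_rot: [[0.808, 0.59, 0.001], [0.59, -0.808, 0.001], [0.001, -0.0, -1.0]]
ft_force: [1.9, -0.8, -0.4]
grip_width: 0.0663
gripper_force: 56.4
```

Call:
{"fn": "jog_arm", "kwargs": {"plan": "0 0 -4 0 0 0 255; 0 0 0 0 0 0 255"}}

```text
time_s: 46.02
position: [0.4739, 0.3058, 0.1333]
tool_rot: [[0.766, 0.643, -0.001], [0.643, -0.766, 0.0], [-0.0, -0.0, -1.0]]
ft_force: [-0.2, 0.1, -1.1]
grip_width: 0.0663
gripper_force: 56.3
```

Free at the thread start, so it drops in now.

Call:
{"fn": "jog_arm", "kwargs": {"plan": "0 0 -3 0 0 0.1 255; 0 0 0 0 0 0.1 255; 0 0 0 0 0 0.1 255; 0 0 0 0 0 0.1 255; 0 0 0 0 0 0 255"}}

```text
time_s: 46.43
position: [0.474, 0.3057, 0.1293]
tool_rot: [[0.733, 0.681, -0.001], [0.681, -0.733, -0.0], [-0.001, -0.0, -1.0]]
ft_force: [-0.2, 0.3, -1.4]
grip_width: 0.0664
gripper_force: 56.3
```

Call:
{"fn": "jog_arm", "kwargs": {"plan": "0 0 0 0 0 0.1 255; 0 0 0 0 0 0 255"}}

```text
time_s: 46.6
position: [0.4742, 0.3058, 0.1289]
tool_rot: [[0.732, 0.681, 0.0], [0.681, -0.732, 0.0], [0.0, 0.0, -1.0]]
ft_force: [-0.5, -0.8, 1.5]
grip_width: 0.0662
gripper_force: 56.5
```

Call:
{"fn": "jog_arm", "kwargs": {"plan": "0 0 0 0 0 0.1 255; 0 0 0 0 0 0 255"}}

```text
time_s: 46.77
position: [0.4744, 0.3059, 0.1288]
tool_rot: [[0.732, 0.682, 0.001], [0.682, -0.732, 0.001], [0.001, 0.001, -1.0]]
ft_force: [-3.1, -2.0, 8.3]
grip_width: 0.0661
gripper_force: 57.3
```

Call:
{"fn": "jog_arm", "kwargs": {"plan": "0 0 6 0 0 0.02 255; 0 0 6 0 0 0.05 255; 0 0 6 0 0 0.05 255; 0 0 6 0 0 0.05 255; 0 0 0 0 0 0 255"}}

```text
time_s: 47.18
position: [0.4748, 0.306, 0.1268]
tool_rot: [[0.947, 0.32, 0.002], [0.32, -0.947, 0.001], [0.002, -0.0, -1.0]]
ft_force: [1.1, -0.2, 4.8]
grip_width: 0.0661
gripper_force: 57.0
```

Call:
{"fn": "jog_arm", "kwargs": {"plan": "0 0 6 0 0 0.05 255; 0 0 6 0 0 0.05 255; 0 0 6 0 0 0.05 255; 0 0 6 0 0 0.05 255; 0 0 0 0 0 0 255"}}

```text
time_s: 47.6
position: [0.475, 0.3058, 0.1248]
tool_rot: [[0.996, -0.092, 0.003], [-0.092, -0.996, 0.001], [0.003, -0.001, -1.0]]
ft_force: [0.8, -1.1, 6.0]
grip_width: 0.0661
gripper_force: 57.0
```

Call:
{"fn": "jog_arm", "kwargs": {"plan": "0 0 6 0 0 0.05 255; 0 0 6 0 0 0.05 255; 0 0 6 0 0 0.05 255; 0 0 0 0 0 0 255"}}

```text
time_s: 47.93
position: [0.4751, 0.3056, 0.1233]
tool_rot: [[0.919, -0.394, 0.003], [-0.394, -0.919, 0.0], [0.003, -0.001, -1.0]]
ft_force: [1.8, -0.8, 6.2]
grip_width: 0.0664
gripper_force: 57.0
```

```bash
python3 st.py
```

```text
pos [0.4751 0.3056 0.1233] yaw -113.23 j6 134.0 t 47.93 tool d cm [ 9.5  19.57 -6.67] rz -23.23
[ 1.75 -0.79  6.16] [-0.325 -0.329 -0.124] j6eff 1.222 0.06639765494176665 57.045086435973644
```

Call:
{"fn": "jog_arm", "kwargs": {"plan": "0 0 6 0 0 0.05 255; 0 0 0 0 0 0 255"}}

```text
time_s: 48.1
position: [0.4751, 0.3056, 0.1229]
tool_rot: [[0.873, -0.488, 0.003], [-0.488, -0.873, 0.0], [0.002, -0.001, -1.0]]
ft_force: [0.2, -2.7, 7.2]
grip_width: 0.0661
gripper_force: 57.1
```

```bash
python3 st.py
```

```text
pos [0.4751 0.3056 0.1229] yaw -119.20 j6 140.0 t 48.10 tool d cm [11.48 18.48 -6.71] rz -29.2
[ 0.24 -2.7   7.2 ] [-0.387 -0.136 -0.176] j6eff 1.025 0.06608609538965868 57.09851861000061
```

Call:
{"fn": "jog_arm", "kwargs": {"plan": "0 0 6 0 0 0.05 255; 0 0 0 0 0 0 255"}}

```text
time_s: 48.27
position: [0.475, 0.3055, 0.1225]
tool_rot: [[0.817, -0.576, 0.003], [-0.576, -0.817, -0.0], [0.002, -0.001, -1.0]]
ft_force: [0.1, -2.2, 7.6]
grip_width: 0.0663
gripper_force: 57.1
```

```bash
python3 st.py
```

```text
pos [0.475  0.3055 0.1225] yaw -125.20 j6 146.0 t 48.27 tool d cm [13.35 17.16 -6.75] rz -35.2
[ 0.15 -2.22  7.59] [-0.488 -0.043 -0.086] j6eff 1.021 0.06625191311658644 57.14788891375065
```

Call:
{"fn": "jog_arm", "kwargs": {"plan": "0 0 6 0 0 0.03 255; 0 0 0 0 0 0 255"}}

```text
time_s: 48.43
position: [0.475, 0.3054, 0.1223]
tool_rot: [[0.752, -0.659, 0.003], [-0.659, -0.752, -0.0], [0.002, -0.002, -1.0]]
ft_force: [-0.2, -2.4, 8.7]
grip_width: 0.0659
gripper_force: 57.3
```

```bash
python3 st.py
```

```text
pos [0.475  0.3054 0.1223] yaw -131.20 j6 152.0 t 48.43 tool d cm [15.07 15.67 -6.76] rz -41.2
[-0.23 -2.38  8.69] [-0.569  0.215 -0.089] j6eff 1.057 0.06586635585630403 57.29579899460077
```

Call:
{"fn": "jog_arm", "kwargs": {"plan": "0 0 6 0 0 0 255; 0 0 0 0 0 0 255"}}

```text
time_s: 48.6
position: [0.475, 0.3054, 0.1223]
tool_rot: [[0.68, -0.734, 0.003], [-0.734, -0.68, -0.0], [0.002, -0.002, -1.0]]
ft_force: [1.3, -2.6, 8.3]
grip_width: 0.0661
gripper_force: 57.2
```

```bash
python3 st.py
```

```text
pos [0.475  0.3054 0.1223] yaw -137.19 j6 158.0 t 48.60 tool d cm [16.62 14.01 -6.76] rz -47.19
[ 1.33 -2.6   8.32] [-0.45  -0.055 -0.094] j6eff 1.106 0.0661320019343399 57.205660454928875
```

Height has plateaued at home. I'll regrip once and turn further to be sure of the stop.

Call:
{"fn": "jog_arm", "kwargs": {"plan": "0 0 0 0 0 0 0; 0 0 0 0 0 0 0; 0 0 0 0 0 0 0; 0 0 0 0 0 0 0; 0 0 -7 0 0 0 0; 0 0 -7 0 0 0 0; 0 0 -7 0 0 0 0; 0 0 -7 0 0 0 0; 0 0 -7 0 0 0 0; 0 0 -7 0 0 0 0"}}

```text
time_s: 49.43
position: [0.474, 0.3058, 0.121]
tool_rot: [[0.997, -0.081, -0.0], [-0.081, -0.997, -0.0], [-0.0, 0.0, -1.0]]
ft_force: [0.4, -0.6, 0.4]
grip_width: 0.0852
gripper_force: 0.0
```

Call:
{"fn": "jog_arm", "kwargs": {"plan": "0 0 0 0 0 0 0; 0 0 0 0 0 0 0; 0 0 0 0 0 0 255; 0 0 0 0 0 0 255; 0 0 0 0 0 0 255; 0 0 0 0 0 0 255; 0 0 0 0 0 0 255; 0 0 0 0 0 0 255", "grip_force": 60}}

```text
time_s: 50.1
position: [0.4744, 0.306, 0.1216]
tool_rot: [[0.996, -0.088, 0.001], [-0.088, -0.996, 0.001], [0.001, -0.001, -1.0]]
ft_force: [-0.4, 2.1, 4.7]
grip_width: 0.0656
gripper_force: 66.7
```

Call:
{"fn": "jog_arm", "kwargs": {"plan": "0 0 5 0 0 0 255; 0 0 5 0 0 0 255; 0 0 0 0 0 0 255"}}

```text
time_s: 50.35
position: [0.4743, 0.3054, 0.1215]
tool_rot: [[0.965, -0.263, 0.001], [-0.263, -0.965, -0.001], [0.001, 0.0, -1.0]]
ft_force: [0.0, -1.0, 5.4]
grip_width: 0.0659
gripper_force: 66.9
```

```bash
python3 st.py
```

```text
pos [0.4743 0.3054 0.1215] yaw -105.27 j6 126.1 t 50.35 tool d cm [ 6.75 20.67 -6.84] rz -15.27
[ 0.02 -1.04  5.41] [ 0.117 -0.192 -0.066] j6eff 1.080 0.06587793023867093 66.8807408446446
```

Call:
{"fn": "jog_arm", "kwargs": {"plan": "0 0 5 0 0 0 255; 0 0 5 0 0 0 255; 0 0 0 0 0 0 255"}}

```text
time_s: 50.6
position: [0.475, 0.3039, 0.1214]
tool_rot: [[0.905, -0.425, 0.002], [-0.425, -0.905, -0.004], [0.004, 0.003, -1.0]]
ft_force: [3.1, -10.0, 5.3]
grip_width: 0.0656
gripper_force: 71.9
```

```bash
python3 st.py
```

```text
pos [0.475  0.3039 0.1214] yaw -115.16 j6 136.0 t 50.60 tool d cm [10.09 19.11 -6.77] rz -25.16
[ 3.09 -9.99  5.3 ] [-1.427 -0.504  0.31 ] j6eff 1.400 0.06563253277873837 71.91592125222087
```

Call:
{"fn": "jog_arm", "kwargs": {"plan": "0 0 5 0 0 0 255; 0 0 5 0 0 0 255; 0 0 0 0 0 0 255"}}

```text
time_s: 50.85
position: [0.4754, 0.3033, 0.1214]
tool_rot: [[0.817, -0.577, 0.002], [-0.577, -0.817, -0.005], [0.005, 0.003, -1.0]]
ft_force: [4.1, -12.9, 6.3]
grip_width: 0.0655
gripper_force: 81.4
```

```bash
python3 st.py
```

```text
pos [0.4754 0.3033 0.1214] yaw -125.22 j6 146.0 t 50.85 tool d cm [13.22 17.03 -6.74] rz -35.22
[  4.1  -12.87   6.32] [-1.93  -0.535  0.208] j6eff 1.235 0.06550834121206225 81.41517497599125
```

The stop is clear here: lateral force and grip force climb while the lid no longer moves. I'll release, retreat and verify.

Call:
{"fn": "jog_arm", "kwargs": {"plan": "0 0 0 0 0 0 0; 0 0 0 0 0 0 0; 0 0 0 0 0 0 0; 0 0 0 0 0 0 0; 0 0 0 0 0 -2 0; 0 0 0 0 0 -3 0; 0 0 0 0 0 -3.5 0; 0 0 0 0 0 -3.5 0; 0 0 0 0 0 -3 0; 0 0 0 -3 0 0 0"}}

```text
time_s: 51.68
position: [0.4535, 0.3222, 0.2768]
tool_rot: [[0.817, -0.577, 0.011], [-0.577, -0.817, 0.003], [0.007, -0.009, -1.0]]
ft_force: [-0.3, 0.3, 0.1]
grip_width: 0.0856
gripper_force: 0.0
```

Call:
{"fn": "jog_arm", "kwargs": {"plan": "0 0 0 -3.5 0 0 0; 0 0 0 -3.5 0 0 0; 0 0 0 0 0 0 0; 0 0 0 0 0 0 0; 0 0 0 0 0 0 0; 0 0 0 0 0 0 0"}}

```text
time_s: 52.18
position: [0.3929, 0.3627, 0.2709]
tool_rot: [[0.819, -0.574, -0.0], [-0.574, -0.819, -0.0], [0.0, 0.0, -1.0]]
ft_force: [0.1, -0.6, 0.3]
grip_width: 0.0852
gripper_force: 0.0
```

Run:
```python
from h import *
T=imaging.get_image("top");S=imaging.get_image("scene")
for n,im in (("top",T),("scene",S)):
    q=cloud(im).reshape(-1,3)
    for nm,c,z in (("tall",(.485,.089),.195),("short",(.475,.305),.157)):
        k=q[(np.hypot(q[:,0]-c[0],q[:,1]-c[1])<.026)&(abs(q[:,2]-z)<.012)]
        if len(k)<10: print(n,nm,"hidden"); continue
        A=np.c_[k[:,:2]-c,np.ones(len(k))]; print(n,nm,"plane",np.linalg.lstsq(A,k[:,2],rcond=None)[0].round(4),"median z",np.median(k[:,2]).round(4),len(k))
cv2.imwrite('pics/h.png',S['pixels'][:,:,::-1])
s=env.observe();print(s["position"],s["time_s"],s["ft_force"])
```

```text
top tall plane [-0.0143  0.0089  0.1948] median z 0.1948 354
top short plane [-0.0136  0.0213  0.157 ] median z 0.1572 334
scene tall plane [-0.0006 -0.0046  0.1951] median z 0.1952 234
scene short plane [-0.0034  0.0022  0.1573] median z 0.1573 269
[0.39297423 0.36261936 0.27091987] 52.2833 [0.75693609 0.17596716 0.93480467]
```

View pics/h.png

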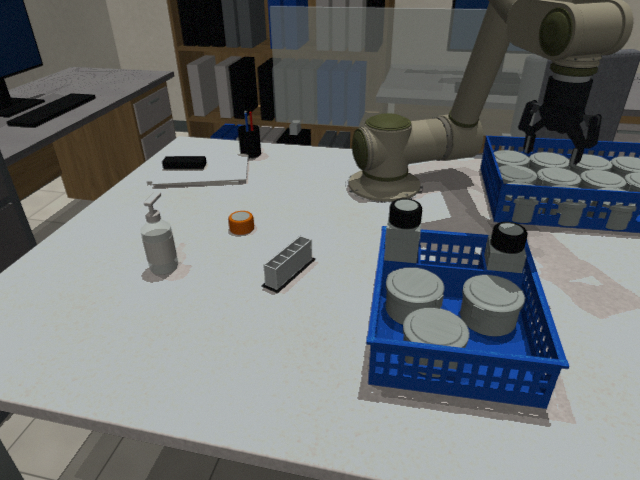

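Both lids sit level at their home heights: tall at (405,210) with its top at 0.195 m, and short at (508,236) with its top at 0.157 m. The caddy at (288,263) is upright and empty, and the tins and bottle haven't moved. I'm handing in the job.

```bash
python3 -c "
from rig import job
print(job.close_job())"
```

```text
the job is handed in; nothing more can be done
None
```

The job is handed in at about 52 s of the 208 s allowed: three long straws are in the tall canister, one short straw is in the short canister, and each has a lid turned back to its thread start and then tightened to its stop, though no verdict came back.

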